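# Cull swollen battery packs, load the logger's battery box and close it up

### The arm

A 7-joint arm with a two-finger parallel gripper is mounted at the origin on a cart in front of the work surface, level with it; the furniture and walls round the work are solid. World frame = base frame: x ahead of the robot, y to its left, z up, the work surface at z = 0. Lengths are in m, angles in rad, forces in N, time in s.
With the tool pointing down it reaches from about 0.4 to 0.85 m from the base axis. Payload 10.4 kg.
Tool frame: the origin (TCP) lies where the fingers leave the gripper's body, on its centre line; the fingertips stand 70 mm ahead of it and the grasp point (between the pads) lies r.grip_depth ahead of it (r.grip_depth is the distance from the TCP to the grasp point, in m); z points along the fingers, y is the direction in which the jaws open and shut (so a half turn about z gives the same grasp; the last joint's range is limited). The gripper opens to 87 mm and grips with 3 to 60 N. Pads are 19 mm wide; open, the fingers measure 117 mm over their backs; the gripper's body (75 mm by 190 mm) begins 51 mm behind the grasp point.
Start: joints at [-1.22, 0.332, -0.065, 1.46, 0.022, 1.35, -0.088], TCP at [0.228, 0.582, 0.292] pointing down, gripper open.
Joint ranges: [-2.6, 2.6], [-0.5, 2.12], [-1.47, 1.34], [0.16, 2.42], [-1.27, 4.41], [0.06, 2.06], [-2.6, 2.6]. Speed limits (rad/s): [2.22, 2.22, 2.79, 2.79, 3.14, 3.14, 3.14].

### API

Orientations are given as a unit quaternion [x, y, z, w].
In Python, from bench import monitor, viewer, workorder, nets, r gives the robot as it stands.
- The arm moves only by the tool drive_tool, never from a script. Its argument "plan" is a list of rows, each an object of numbers: "rx", "ry", "rz": the turn, a rotation vector about the tool's x, y, z in units of 360 degrees (1.0 is 360 degrees); "x", "y", "z": the shift along the tool's x, y, z in units of 1000 mm (1.0 is 1000 mm); "fingers": the opening, from 0 (shut) to 1 (fully open). In form: [{"rx": .., "ry": .., "rz": .., "x": .., "y": .., "z": .., "fingers": ..}, ...]. A call has 1 to 12 rows; each row is the pose to reach, as a shift and turn from the pose commanded when the call began, along the tool's axes at that moment, turning the shorter way round; what a row does not reach only later rows make up. A row lasts 1/8 s, in which the tool goes at most 62.5 mm and 10.7 degrees, less where a joint would pass 70% of its speed; a pose out of reach is approached as far as the arm can. A call with a number of a shift or a turn outside -1 to 1 is refused whole. A call with a gripper value outside its range is refused whole. The fingers move at their own pace and stop on an object; "squeeze" is the grip in N (left out, the last holds). Time passes only in rows, so rows that repeat a pose let the fingers close. It gives the time, the measured TCP pose, the force and the opening at its end, in the units of the state.
- monitor.read_state(): the state, without advancing time (a new reading comes with each control period).
- viewer.camera(name): name is "side" or "top" or "wrist"; returns a dict with "color" (384x512x3 uint8, red, green, blue), "depth" (384x512 float32, m along the optical axis (not along the pixel's ray), 0 where there is no reading), "camera_matrix" (3x3 intrinsics, pixels), "xyz" and "rotation" of the camera in the world. Camera axes: x right, y down, z forward; pixel columns grow to the right and rows downward; lengths in m; the calibration is good to about 2 mm. The wrist camera is an equidistant fisheye: a pixel r from the principal point sees the ray r / f radians off the axis. A picture is of the moment at which its call begins.
- workorder.close_job(): hands the job in, once; it reports no verdict.
Trained networks look in the newest picture that a camera, given by its name, has taken for a name from the list of things; names that differ only in an ending like _2 or _b are one class to them, and where a whole thing is asked for, a point or a joint stands for the part that bears it (a point fixed in the world has none). Each returns a list of dicts, best first, with "confidence" (0 to 1); they miss things now and then, are a little off and sometimes report something else, mostly with a low value. They report only what shows in the picture. A call takes as long as a camera call. They do not tell look-alikes from the thing itself.
- nets.find_in(label, camera): "centre" ([x, y, z] in m, in world coordinates, good to about 4 mm: the middle of the surface that is visible of it).
- nets.regions_of(label, camera): "region" (384x512 bool, what is visible of it).
The state is a dict: "time": time; "joint_positions": joint angles; "joint_vel": joint speeds; "joint_torque": joint torques, N m; "ee_pos": TCP position; "eef_rot": TCP orientation; "ft_force": force on the tool from outside, world axes, zero at the start; "torque": the same for the moment, N m; "width": finger opening in m.
Only numpy, scipy, OpenCV 4.12 (cv2) and the standard library are available. Lean on these libraries where they do the work, as an engineer would, in place of code of your own. Each camera call takes 0.05 s, during which the arm holds its last target.

### The job

The data logger's battery box stands open. Sort the packs on the rubber mat: put every swollen one in the aluminium tray, and load the two straight ones into the box's two bays, each pushed against its coil spring and lying flat, fully home. Then, with both loaded, shut the lid all the way and afterwards swing the latch fully over its lip; do not knock over the small bottle or the beaker.

Things in the scene. Friction and masses are not known exactly. Their poses are not given: they have to be found in the camera images.
- battery_box: grey open battery box, fixed: 130 (x) x 144 (y) x 38 mm, origin at the centre of its underside, x points away from the robot to the lid hinge, z up. Inner floor 4 mm up, walls 4 mm. Two bays along x, centre lines y = +28 and -28 mm: spring plunger at the -x end, fixed contact block at the +x end (face x = +34 mm, 8 mm thick, 14 mm above the floor). Free gap 54 mm for a 62 mm pack.
- bay_left (a point): centre of a pack lying home in the bay on the box's +y side (box x = +3, z = 16 mm). A pack goes in with its -x end low, against the brass plunger, pushes it back 8 mm or more, then its +x end drops in. Ribs 4 mm high and 28 mm apart guide its sides; beyond them 24 mm or more is free for fingers.
- bay_right (a point): the same for the bay on the -y side. Plunger of each bay: 20 mm wide, face at box x = -20 mm when free, reaches 12 mm above the floor, yields up to 18 mm to -x (2 N at first, 5 N at 8 mm, 9 N at the end); behind it a black housing from x = -42 mm to the front wall, 18 mm above the floor.
- box_lid (a joint): hinged lid, rad: 0 = shut on the rim, about 1.8 = open, leaning away from the robot; limit 2.0. Plate 134 mm from hinge to front edge x 148 mm wide, 5 mm thick, plus a lip 18 mm longer and 40 mm wide at the middle of the front edge. Stays where it is left; 2 to 3 N at the edge moves it.
- lid_hinge (a point): on the lid's hinge line, which runs along the box's y, at box x = +65, z = 41 mm; the lid's outer face lies 3 mm off the plane through this line
- lid_edge (a point): middle of the lid's front edge (134 mm from the hinge line), on its outer (upper when shut) face; moves with the lid
- latch (a joint): swing latch at the front (-x) of the box, turning level about an upright post, rad: 0 = arm points to the box's +x, over the lid's lip; about 1.5 = arm points to the box's -y, clear of the lid; limits 0 and 1.7. Stays where it is left; about 1 N at the knob turns it.
- latch_pivot (a point): on the latch's upright axis, at the underside of its arm (45 mm above the bench)
- mat: thin grey rubber mat 235 (x) x 140 (y) x 3 mm with the batch of packs on it, fixed; origin at the centre of its underside
- tray: low open aluminium tray 190 (x) x 170 (y) x 30 mm, walls and floor 3 mm, fixed, empty at the start: the quarantine tray; origin at the centre of its underside
- small_bottle: small white bottle with a screw cap, 42 mm diameter x 78 mm, loose bystander; origin at the centre of its underside
- beaker: clear beaker 73 mm diameter x 94 mm, loose bystander; origin at the centre of its underside
- latch_knob (a point): middle of the latch's upright black knob (12 mm diameter, from 51 to 71 mm above the bench), 36 mm from the latch's axis
- good_0_mid (a point): loose square-section battery pack, plain metal can 62 (its x) x 24 x 24 mm with black end caps, straight flat sides, 90 g; the point is its centre. Ends alike, any side may be up. Sound: belongs in a bay.
- good_1_mid (a point): loose square-section battery pack, plain metal can 62 (its x) x 24 x 24 mm with black end caps, straight flat sides, 90 g; the point is its centre. Ends alike, any side may be up. Sound: belongs in a bay.
- swollen_0_mid (a point): loose battery pack like the sound ones (62 x 24 x 24 mm, 90 g) but swollen: its two long sides (its +-y) bulge out so that it is 36 mm wide in the middle; its other two long faces are flat and it lies on one of them. The point is its centre. May be absent.
- swollen_0: the same pack; origin at the centre of one long face
- swollen_1_mid (a point): loose battery pack like the sound ones (62 x 24 x 24 mm, 90 g) but swollen: its two long sides (its +-y) bulge out so that it is 36 mm wide in the middle; its other two long faces are flat and it lies on one of them. The point is its centre. May be absent.
- swollen_1: the same pack; origin at the centre of one long face
- swollen_2_mid (a point): loose battery pack like the sound ones (62 x 24 x 24 mm, 90 g) but swollen: its two long sides (its +-y) bulge out so that it is 36 mm wide in the middle; its other two long faces are flat and it lies on one of them. The point is its centre. May be absent.
- swollen_2: the same pack; origin at the centre of one long face
- swollen_3_mid (a point): loose battery pack like the sound ones (62 x 24 x 24 mm, 90 g) but swollen: its two long sides (its +-y) bulge out so that it is 36 mm wide in the middle; its other two long faces are flat and it lies on one of them. The point is its centre. May be absent.
- swollen_3: the same pack; origin at the centre of one long face
Not all that is in view belongs to the job. What is shaped like the part that bears good_0_mid but orange or turquoise is not meant.

How it is judged:
On the way, in this order (a step that is already met when the one before it is completed fails the run):
1. both straight packs lie fully home in the bays ((horizontal distance between good_0_mid and bay_left below 0.006 m or horizontal distance between good_0_mid and bay_right below 0.006 m) and z of each of good_0_mid, good_1_mid in the frame of battery_box below 0.021 m and angle between the x axis of each of good_0_mid, good_1_mid and the x axis of battery_box, either way round below 0.1 rad and (horizontal distance between good_1_mid and bay_left below 0.006 m or horizontal distance between good_1_mid and bay_right below 0.006 m)), for 0.2 s.
2. the lid is shut over them (all of step 1 and value of joint box_lid below 0.05 rad), for 0.2 s.
3. the latch is swung over the lid's lip (all of step 2 and value of joint latch below 0.15 rad), for 0.2 s.
At the end, for the whole second after the job is handed in: Both straight packs lie in the bays (centre within 6 mm of the bay's, at most 5 mm high, within 0.1 rad of its direction); lid under 0.05 rad; latch under 0.15 rad; every swollen pack at rest inside the tray, centre less than 60 mm above its underside (all of step 3 and x of swollen_0_mid in the frame of tray between -0.09 and 0.09 m and y of swollen_0_mid in the frame of tray between -0.08 and 0.08 m and z of each of swollen_0_mid, swollen_1_mid, swollen_2_mid, swollen_3_mid in the frame of tray below 0.06 m and linear speed of each of swollen_0, swollen_1, swollen_2, swollen_3 below 0.03 m/s and x of swollen_1_mid in the frame of tray between -0.09 and 0.09 m and y of swollen_1_mid in the frame of tray between -0.08 and 0.08 m and x of swollen_2_mid in the frame of tray between -0.09 and 0.09 m and y of swollen_2_mid in the frame of tray between -0.08 and 0.08 m and x of swollen_3_mid in the frame of tray between -0.09 and 0.09 m and y of swollen_3_mid in the frame of tray between -0.08 and 0.08 m); the robot touches nothing.
It fails at once if the small bottle or the beaker is knocked over (angle between any of small_bottle, beaker's own z axis and vertical above 0.7 rad).
Of swollen_0, swollen_1, swollen_2, swollen_3 only 2 to 4 are there at a start; the rules pass over those that are not, and their reading is None.
At some moment in a run one of swollen_0, swollen_1, swollen_2, swollen_3, good_0, good_1 may be knocked a few centimetres aside while the robot is not near it.
Once in a run the grip may slacken for a moment while it holds something.
It also fails if it takes over 210 s, if anything falls off the work surface, if the arm or the gripper's body presses on something with over 40 N, if the wrist force passes 120 N, or if a joint passes its speed limit or range.

## Working session

There is one attempt and no reset: what is moved stays moved. The work goes in short steps, Python scripts to look and compute and a tool call to move; the robot and the scene stay as the last step left them, time stands still between calls to the robot, and variables do not carry over. Pictures are saved under pics/ and viewed, and the job is handed in when it is done.

Besides the shell and the picture viewer there is one more tool, called after ">>>" in YAML: its name, and indented under it one key for each argument. drive_tool: Moves the arm, as the interface text tells. Its arguments: {"type":"object","properties":{"plan":{"type":"array","items":{"type":"object","properties":{"rx":{"type":"number","minimum":-1,"maximum":1},"ry":{"type":"number","minimum":-1,"maximum":1},"rz":{"type":"number","minimum":-1,"maximum":1},"x":{"type":"number","minimum":-1,"maximum":1},"y":{"type":"number","minimum":-1,"maximum":1},"z":{"type":"number","minimum":-1,"maximum":1},"fingers":{"type":"number"}}}},"squeeze":{"type":"number"}},"required":["plan"]}

```bash
ls; mkdir -p pics; python3 - <<'E'
from bench import monitor, viewer, workorder, nets, r
import cv2
print(monitor.read_state()); print(r.grip_depth)
for n in ["side","top","wrist"]:
    c=viewer.camera(n); cv2.imwrite(f"pics/a_{n}.png",c["color"][:,:,::-1]); print(n,c["camera_matrix"].tolist(),c["xyz"],c["rotation"].tolist() if hasattr(c["rotation"],"tolist") else c["rotation"])
E
```

```text
pics
{'time': 0.0, 'joint_positions': array([-1.21961791,  0.33289572, -0.06471406,  1.46094834,  0.02161877,
        1.34992029, -0.08853392]), 'joint_vel': array([ 9.07707378e-04,  1.59055119e-03,  1.77531691e-03,  8.47398547e-04,
       -4.88960119e-04, -5.38318334e-04,  8.35511958e-05]), 'joint_torque': array([-7.45155339e-04, -6.23247671e+01,  2.37512542e-02, -3.89894557e+01,
       -6.16108370e-02,  3.99916526e-02,  1.51420500e-04]), 'ee_pos': array([0.22810055, 0.58157057, 0.29143567]), 'eef_rot': array([ 1.85800853e-01,  9.82587146e-01, -7.31384478e-04, -9.61221774e-05]), 'ft_force': array([-0.69999344, -0.34215643, -0.82608384]), 'torque': array([-0.01258738, -0.03064699,  0.00474779]), 'width': 0.08699237707098285}
0.051
side [[468.8131214060031, 0.0, 249.49828757490423], [0.0, 468.8131214060031, 191.88174038198147], [0.0, 0.0, 1.0]] [0.28838282 0.66782062 1.15753049] [-0.14834052281601373, 0.9345319749296377, -0.31897220749404237, 0.05386843204661225]
top [[388.39359620941855, 0.0, 253.16379909257614], [0.0, 388.39359620941855, 185.9534992344503], [0.0, 0.0, 1.0]] [ 0.39114885 -0.09084011  1.44085488] [0.712058461441245, -0.6999177398010269, 0.04567457267645003, -0.031650251382459436]
wrist [[297.3186396354542, 0.0, 253.5928729119374], [0.0, 297.3186396354542, 192.63756260807102], [0.0, 0.0, 1.0]] [0.16423035 0.60718828 0.38385289] [0.8195707785811077, 0.5587253864302396, 0.07159563295462675, 0.10489874544608559]
```

View pics/a_side.png

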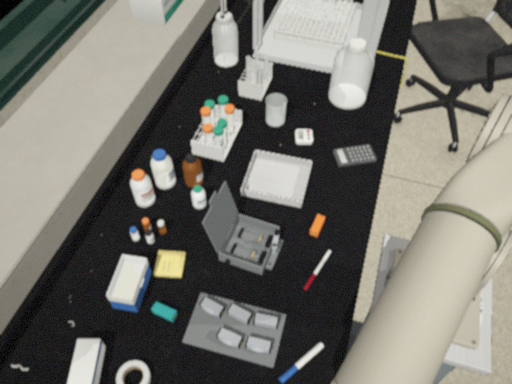

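View pics/a_top.png

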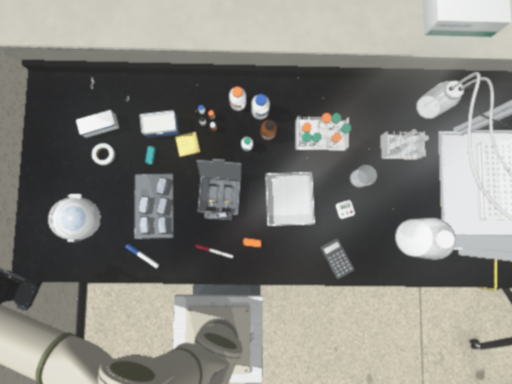

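View pics/a_wrist.png

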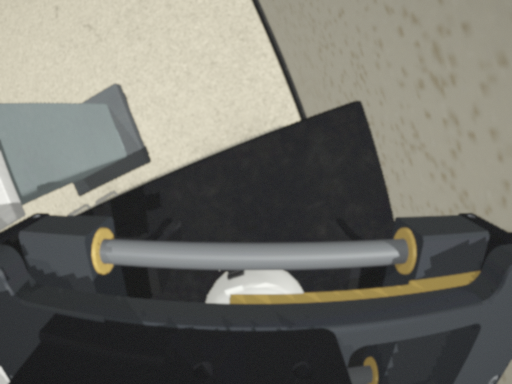

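The top view shows the mat around (153,206) with 5 packs on it, the open box at (219,190), the tray at (290,199), the small bottle near (247,143) and the beaker near (363,176). Next I measure.

```bash
cat > h.py <<'E'
from bench import monitor, viewer, workorder, nets, r
import numpy as np, cv2
from scipy.spatial.transform import Rotation as R
np.set_printoptions(precision=4,suppress=True)
def cam(n,save=None):
    c=viewer.camera(n)
    if save: cv2.imwrite("pics/"+save,c["color"][:,:,::-1])
    return c
def rays(c):
    K=c["camera_matrix"];v,u=np.mgrid[:384,:512]
    return np.dstack([(u-K[0,2])/K[0,0],(v-K[1,2])/K[1,1],np.ones(u.shape)])
def cloud(c):
    d=c["depth"]; P=rays(c)*d[...,None]
    return P@R.from_quat(c["rotation"]).as_matrix().T+c["xyz"]
def crop(c,u0,u1,v0,v1,s,name):
    im=c["color"][v0:v1,u0:u1,::-1]
    cv2.imwrite("pics/"+name,cv2.resize(im,None,fx=s,fy=s,interpolation=cv2.INTER_CUBIC))
def proj(c,p):
    q=(np.array(p)-c["xyz"])@R.from_quat(c["rotation"]).as_matrix()
    K=c["camera_matrix"]; return (q[...,:2]/q[...,2:])@np.diag([K[0,0],K[1,1]])+K[:2,2]
E
python3 - <<'E'
from h import *
for n in ["side","top"]:
    c=cam(n); P=cloud(c); print(n)
    for l in ["battery_box","mat","tray","small_bottle","beaker","good_0_mid","swollen_0","swollen_0_mid","latch_knob","latch_pivot","lid_edge","lid_hinge","bay_left","bay_right"]:
        print(l,[(np.round(d["centre"],3).tolist(),round(d["confidence"],2)) for d in nets.find_in(l,n)][:8])
    if n=="side": crop(c,170,300,180,370,3,"b_side.png")
    else: crop(c,125,255,150,245,6,"b_top.png")
E
```

```text
side
battery_box [([0.547, 0.009, 0.024], 0.89)]
mat [([0.482, 0.249, 0.007], 0.9)]
tray [([0.507, -0.257, 0.006], 0.88)]
small_bottle [([0.699, -0.084, 0.052], 0.55)]
beaker [([0.587, -0.496, 0.064], 0.58)]
good_0_mid [([0.47, 0.216, 0.03], 0.86), ([0.653, 0.268, 0.024], 0.5), ([0.341, -0.115, 0.022], 0.46)]
swollen_0 [([0.542, 0.222, 0.027], 0.81), ([0.396, 0.281, 0.024], 0.61), ([0.586, -0.496, 0.062], 0.27)]
swollen_0_mid []
latch_knob [([0.544, 0.006, 0.026], 0.62)]
latch_pivot [([0.547, 0.005, 0.028], 0.69)]
lid_edge [([0.595, 0.007, 0.116], 0.67), ([0.541, 0.223, 0.029], 0.61)]
lid_hinge [([0.543, 0.006, 0.025], 0.79)]
bay_left [([0.546, 0.002, 0.028], 0.79)]
bay_right [([0.551, 0.004, 0.022], 0.62)]
top
battery_box [([0.473, 0.209, 0.025], 0.72), ([0.541, 0.002, 0.008], 0.65)]
mat [([0.476, 0.249, 0.007], 0.93), ([0.474, 0.276, 0.022], 0.43)]
tray [([0.506, -0.256, 0.004], 0.94), ([0.541, 0.002, 0.011], 0.68), ([0.478, 0.253, 0.007], 0.4)]
small_bottle [([0.698, -0.089, 0.062], 0.71)]
beaker [([0.594, -0.527, 0.042], 0.82), ([0.543, 0.002, 0.014], 0.3)]
good_0_mid [([0.66, 0.262, 0.024], 0.53)]
swollen_0 [([0.545, 0.212, 0.034], 0.64), ([0.404, 0.271, 0.026], 0.57), ([0.477, 0.271, 0.029], 0.56), ([0.546, 0.004, 0.016], 0.34)]
swollen_0_mid [([0.401, 0.268, 0.027], 0.47), ([0.447, -0.012, 0.053], 0.26)]
latch_knob [([0.444, -0.01, 0.051], 0.59)]
latch_pivot [([0.544, 0.003, 0.012], 0.63), ([0.696, -0.088, 0.067], 0.43)]
lid_edge [([0.596, -0.003, 0.122], 0.59)]
lid_hinge [([0.538, 0.001, 0.013], 0.76)]
bay_left [([0.54, 0.002, 0.011], 0.87)]
bay_right [([0.546, 0.002, 0.009], 0.68)]
```

View pics/b_side.png

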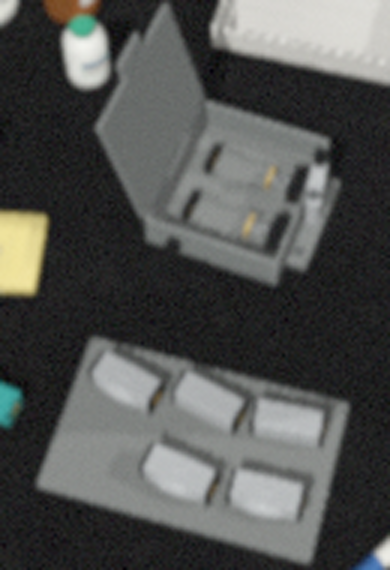

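View pics/b_top.png

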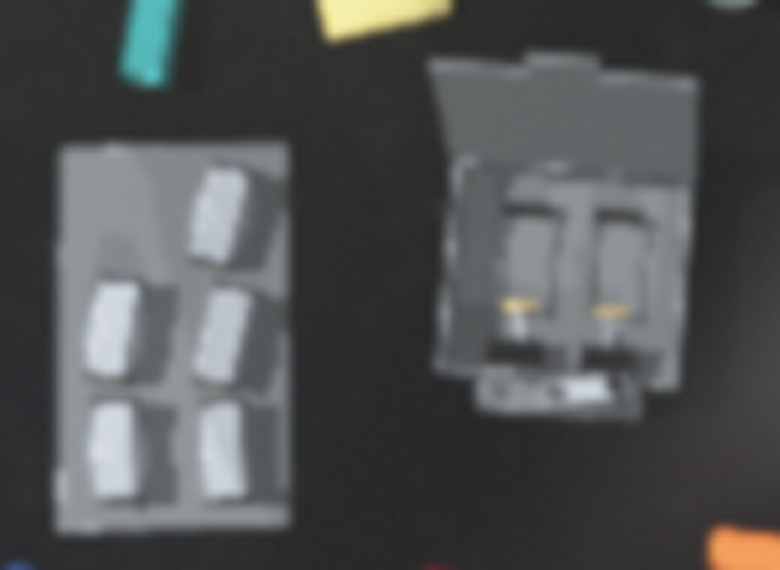

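```bash
cat >> h.py <<'E'
def tool(yaw,pitch=0):
    # yaw: angle of tool y from world +y (tool z down, tool x toward robot); pitch: tilt about tool y
    B=np.array([[-1,0,0],[0,1,0],[0,0,-1.]]).T  # columns tool x,y,z
    M=R.from_euler('z',yaw)*R.from_matrix(B)
    return M*R.from_euler('y',pitch)
def wcloud(c):
    K=c["camera_matrix"];v,u=np.mgrid[:384,:512]
    x=(u-K[0,2])/K[0,0];y=(v-K[1,2])/K[1,1];t=np.hypot(x,y)+1e-9
    d=np.dstack([np.sin(t)*x/t,np.sin(t)*y/t,np.cos(t)])
    P=d/d[...,2:]*c["depth"][...,None]
    return P@R.from_quat(c["rotation"]).as_matrix().T+c["xyz"]
def wproj(c,p):
    q=(np.array(p)-c["xyz"])@R.from_quat(c["rotation"]).as_matrix()
    t=np.arctan2(np.hypot(q[...,0],q[...,1]),q[...,2]); a=np.arctan2(q[...,1],q[...,0]);K=c["camera_matrix"]
    return np.stack([K[0,0]*t*np.cos(a)+K[0,2],K[1,1]*t*np.sin(a)+K[1,2]],-1)
def go(p,M,s=None):
    s=s or monitor.read_state(); T=R.from_quat(s["eef_rot"])
    d=T.inv().apply(np.array(p)-s["ee_pos"]); w=(T.inv()*M).as_rotvec()/(2*np.pi)
    print("t %.2f"%s["time"],"shift",d,"turn",w,"rows>=",max(np.linalg.norm(d)/.0625,np.linalg.norm(w)*360/10.7))
E
python3 - <<'E'
from h import *
s=monitor.read_state();T=R.from_quat(s["eef_rot"])
c=cam("wrist")
print((T.inv()*R.from_quat(c["rotation"])).as_matrix(), T.inv().apply(c["xyz"]-s["ee_pos"]))
print(T.as_matrix(), tool(np.radians(-21.4)).as_matrix())
go([.40,.25,.32],tool(0))
E
```

```text
[[-0.0002 -0.9678 -0.2519]
 [ 1.     -0.0006  0.0013]
 [-0.0014 -0.2519  0.9678]] [ 0.0688  0.0004 -0.0923]
[[-0.9309  0.3652  0.    ]
 [ 0.3652  0.9309  0.0001]
 [ 0.      0.0001 -1.    ]] [[-0.9311  0.3649  0.    ]
 [ 0.3649  0.9311  0.    ]
 [ 0.      0.     -1.    ]]
t 1.70 shift [-0.2811 -0.2462 -0.0278] turn [ 0.     -0.     -0.0595] rows>= 5.995628897806778
```

>>> drive_tool:
  plan:
    - {"x":-0.28,"y":-0.246,"z":-0.03,"rz":-0.0595}
    - {"x":-0.28,"y":-0.246,"z":-0.03,"rz":-0.0595}
    - {"x":-0.28,"y":-0.246,"z":-0.03,"rz":-0.0595}
    - {"x":-0.28,"y":-0.246,"z":-0.03,"rz":-0.0595}
    - {"x":-0.28,"y":-0.246,"z":-0.03,"rz":-0.0595}
    - {"x":-0.28,"y":-0.246,"z":-0.03,"rz":-0.0595}
    - {"x":-0.28,"y":-0.246,"z":-0.03,"rz":-0.0595}
    - {"x":-0.28,"y":-0.246,"z":-0.03,"rz":-0.0595}

```text
validation failed for argument at $.pl...
```

```bash
python3 - <<'E'
from h import *
c=cam("wrist","c_wrist.png")
for l in ["good_0_mid","swollen_0"]:
  for d in nets.regions_of(l,"wrist"):
    v,u=np.nonzero(d["region"]); print(l,d["confidence"],u.mean(),v.mean(),len(u))
E
```

```text
(no output)
```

View pics/c_wrist.png

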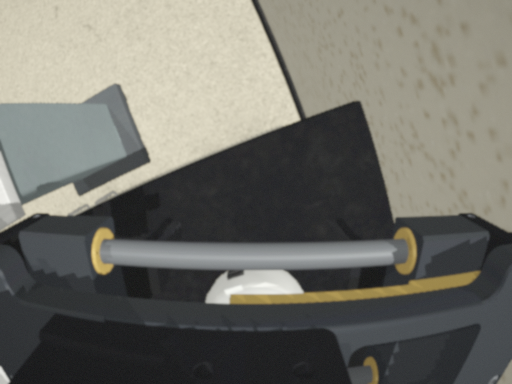

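The move was refused by validation, so nothing moved. I'll resend it with every field filled in.

>>> drive_tool:
  plan:
    - {"x":-0.14,"y":-0.123,"z":-0.03,"rx":0,"ry":0,"rz":-0.03,"fingers":1}
    - {"x":-0.28,"y":-0.246,"z":-0.03,"rx":0,"ry":0,"rz":-0.0595,"fingers":1}
    - {"x":-0.28,"y":-0.246,"z":-0.03,"rx":0,"ry":0,"rz":-0.0595,"fingers":1}
    - {"x":-0.28,"y":-0.246,"z":-0.03,"rx":0,"ry":0,"rz":-0.0595,"fingers":1}
    - {"x":-0.28,"y":-0.246,"z":-0.03,"rx":0,"ry":0,"rz":-0.0595,"fingers":1}
    - {"x":-0.28,"y":-0.246,"z":-0.03,"rx":0,"ry":0,"rz":-0.0595,"fingers":1}
    - {"x":-0.28,"y":-0.246,"z":-0.03,"rx":0,"ry":0,"rz":-0.0595,"fingers":1}
    - {"x":-0.28,"y":-0.246,"z":-0.03,"rx":0,"ry":0,"rz":-0.0595,"fingers":1}
  squeeze: 15

```text
time: 2.85
ee_pos: [0.3987, 0.2512, 0.3224]
eef_rot: [-0.0, 1.0, 0.0, 0.0]
ft_force: [-0.2, 0.9, -0.6]
width: 0.0867
```

```bash
python3 - <<'E'
from h import *
c=cam("wrist","d_wrist.png")
for l in ["good_0_mid","swollen_0"]:
  for d in nets.regions_of(l,"wrist"):
    v,u=np.nonzero(d["region"]); print(l,round(d["confidence"],2),u.mean(),v.mean(),len(u))
P=wcloud(c); print(P[190,256])
E
```

```text
good_0_mid 0.92 226.12114014251782 217.62589073634203 842
good_0_mid 0.87 31.652650822669106 139.3912248628885 547
swollen_0 0.97 273.0087431693989 219.68524590163935 915
swollen_0 0.67 270.4044188280499 168.75600384245917 1041
swollen_0 0.66 229.14341085271317 276.47286821705427 258
[0.434  0.2558 0.0014]
```

View pics/d_wrist.png

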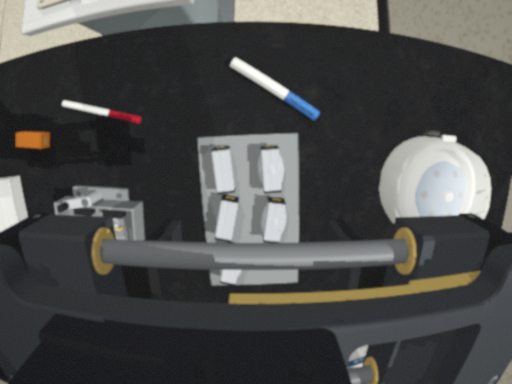

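```bash
python3 - <<'E'
from h import *
c=cam("wrist"); crop(c,190,310,125,295,5,"e.png")
E
```

```text
(no output)
```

View pics/e.png

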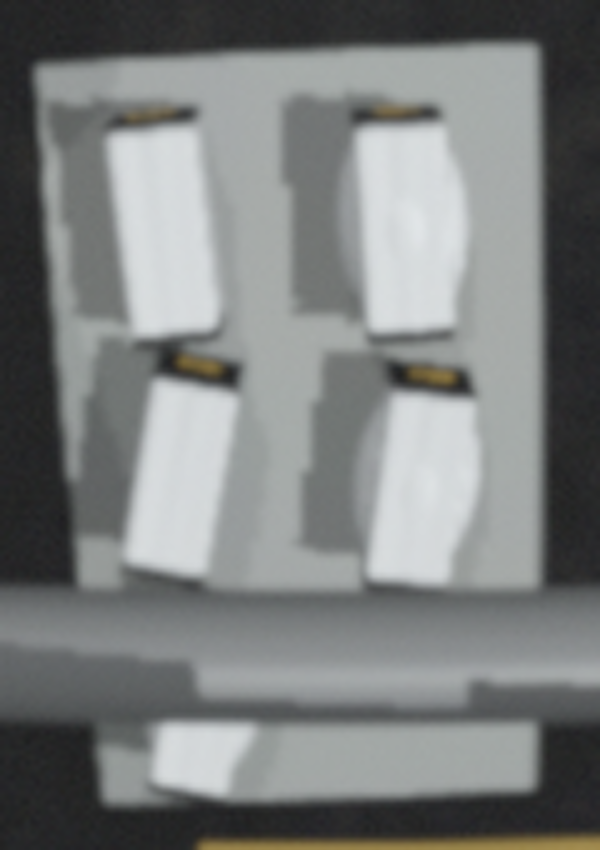

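The straight packs are at wrist pixels (222,170) and (227,217): plain flat sides. The swollen ones are at (273,168), (273,219) and the partly hidden (231,277), each with a visible bulge. Next I compute the poses.

```bash
cat >> h.py <<'E'
def packs(c,P,lo=.019,hi=.036,box=(.34,.62,.15,.36),show=True):
    m=(P[...,2]>lo)&(P[...,2]<hi)&(P[...,0]>box[0])&(P[...,0]<box[1])&(P[...,1]>box[2])&(P[...,1]<box[3])&(c["depth"]>0)
    n,lab=cv2.connectedComponents(m.astype(np.uint8),connectivity=4)
    out=[]
    for i in range(1,n):
        k=lab==i
        if k.sum()<60: continue
        q=P[k]; z=np.median(q[:,2]); (cx,cy),(w,h),a=cv2.minAreaRect((q[np.abs(q[:,2]-z)<.004][:,:2]*1000).astype(np.float32))
        if w<h: a+=90; w,h=h,w
        a=(a+90)%180-90
        v,u=np.nonzero(k); print("px",int(u.mean()),int(v.mean()),"xy",round(cx,1),round(cy,1),"LxW",round(w,1),round(h,1),"ang",round(a,1),"z",round(z*1000,1),"n",k.sum())
E
python3 - <<'E'
from h import *
for n in ["wrist","top","side"]:
    c=cam(n); print(n); packs(c,wcloud(c) if n=="wrist" else cloud(c))
E
```

```text
wrist
px 270 169 xy 400.6 274.9 LxW 61.5 29.6 ang 3.5 z 26.5 n 960
px 222 170 xy 401.5 210.5 LxW 61.7 24.2 ang 6.3 z 26.6 n 821
px 225 219 xy 471.1 213.2 LxW 63.3 24.1 ang -11.1 z 26.7 n 740
px 273 221 xy 472.9 280.4 LxW 61.9 28.3 ang -2.0 z 26.6 n 852
px 228 276 xy 561.6 215.6 LxW 29.0 26.1 ang -12.2 z 26.7 n 263
top
px 161 184 xy 545.5 216.5 LxW 61.1 27.8 ang -16.3 z 26.2 n 125
px 143 203 xy 474.7 278.8 LxW 61.9 27.3 ang -5.0 z 25.8 n 116
px 162 205 xy 471.3 211.7 LxW 61.2 23.9 ang -11.8 z 26.4 n 117
px 162 224 xy 401.1 209.0 LxW 61.2 22.9 ang 1.9 z 26.6 n 119
side
px 211 305 xy 546.3 218.7 LxW 63.4 31.8 ang -8.9 z 26.6 n 263
px 237 314 xy 475.4 219.1 LxW 62.0 17.1 ang -19.8 z 25.9 n 79
px 273 321 xy 388.0 208.8 LxW 32.9 25.0 ang 4.4 z 26.5 n 84
px 229 336 xy 475.6 280.0 LxW 63.4 30.3 ang 0.7 z 26.1 n 291
px 258 343 xy 402.0 275.9 LxW 62.4 30.2 ang 1.4 z 26.3 n 301
```

>>> drive_tool:
  plan:
    - {"x":-0.06,"y":-0.06,"z":0,"rx":0,"ry":0,"rz":0,"fingers":1}
    - {"x":-0.1,"y":-0.12,"z":0,"rx":0,"ry":0,"rz":0,"fingers":1}
    - {"x":-0.12,"y":-0.18,"z":0,"rx":0,"ry":0,"rz":0,"fingers":1}
    - {"x":-0.12,"y":-0.25,"z":0,"rx":0,"ry":0,"rz":0,"fingers":1}
    - {"x":-0.12,"y":-0.25,"z":0,"rx":0,"ry":0,"rz":0,"fingers":1}
    - {"x":-0.12,"y":-0.25,"z":0,"rx":0,"ry":0,"rz":0,"fingers":1}
    - {"x":-0.12,"y":-0.25,"z":0,"rx":0,"ry":0,"rz":0,"fingers":1}
  squeeze: 25

```text
time: 4.08
ee_pos: [0.519, 0.0017, 0.3221]
eef_rot: [-0.001, 1.0, 0.0, -0.0]
ft_force: [-0.5, 0.6, -0.6]
width: 0.0866
```

```bash
python3 - <<'E'
from h import *
c=cam("wrist","f.png"); np.savez("f.npz",**{k:np.array(v) for k,v in c.items()})
P=wcloud(c)
cs=cam("side"); ct=cam("top"); np.savez("fs.npz",**{k:np.array(v) for k,v in cs.items()});np.savez("ft.npz",**{k:np.array(v) for k,v in ct.items()})
crop(c,180,330,100,290,4,"f2.png")
E
```

```text
(no output)
```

View pics/f.png

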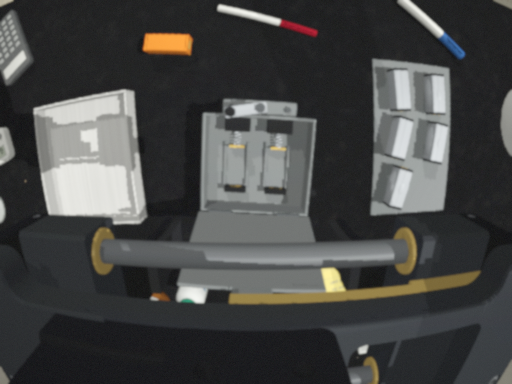

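View pics/f2.png

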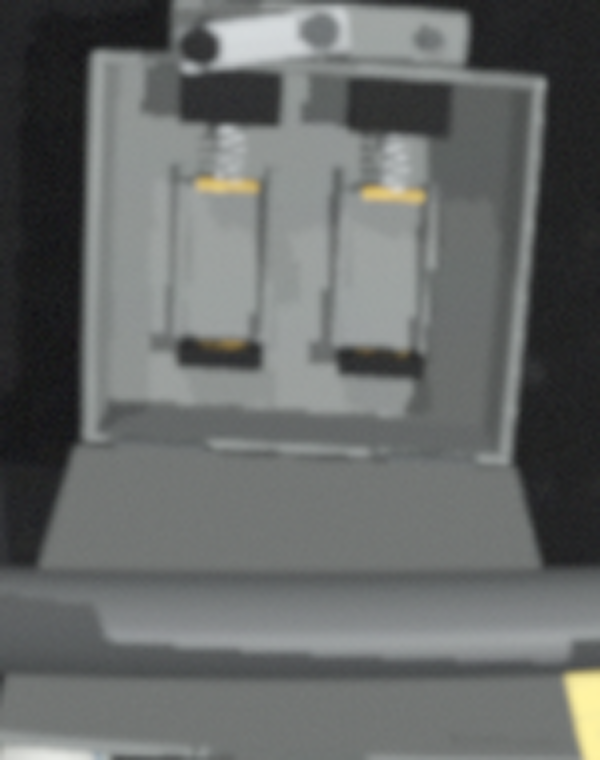

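```bash
python3 - <<'E'
from h import *
def L(n): return dict(np.load(n))
for n,f in [("f.npz",wcloud),("ft.npz",cloud),("fs.npz",cloud)]:
    c=L(n);P=f(c)
    m=(P[...,2]>.034)&(P[...,2]<.042)&(P[...,0]>.45)&(P[...,0]<.635)&(P[...,1]>-.09)&(P[...,1]<.095)&(c["depth"]>0)
    q=P[m][:,:2]*1000
    print(n,len(q),cv2.minAreaRect(q.astype(np.float32)),np.median(P[m][:,2]))
    if n=="f.npz":
        im=np.zeros((384,512),np.uint8);im[m]=255
        hsv=cv2.cvtColor(c["color"],cv2.COLOR_RGB2HSV)
        g=(hsv[...,0]>12)&(hsv[...,0]<35)&(hsv[...,1]>90); g[:130]=0;g[165:]=0
        v,u=np.nonzero(g);
        for a,b in [(220,255),(260,300)]:
            k=(u>a)&(u<b); print("brass px",u[k].mean(),v[k].mean(),np.median(P[v[k],u[k]],0))
        cv2.imwrite("pics/m.png",cv2.resize(im[90:290,180:330],None,fx=4,fy=4))
E
```

```text
f.npz 1063 ((512.4815063476562, 6.5523529052734375), (144.18150329589844, 129.60891723632812), 86.87438201904297) 0.03751299747094655
brass px 236.89655172413794 145.72413793103448 [ 0.4895 -0.0194  0.0159]
brass px 277.3225806451613 148.19354838709677 [0.4922 0.0329 0.016 ]
ft.npz 12 ((473.57281494140625, -62.1528205871582), (46.91165542602539, 3.5627708435058594), 0.4925563335418701) 0.03689314806898514
fs.npz 251 ((514.3120727539062, 5.201774597167969), (147.24530029296875, 130.70896911621094), 87.3305435180664) 0.03728493450145831
```

View pics/m.png

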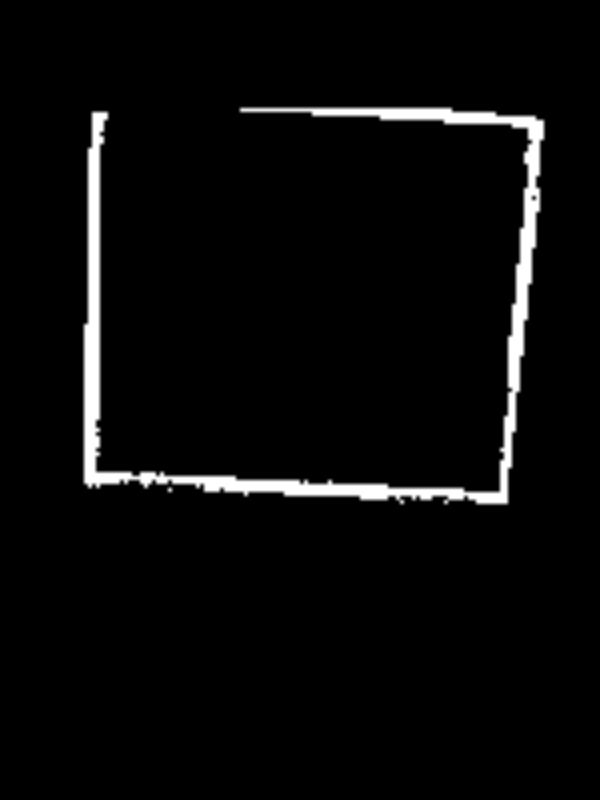

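```bash
python3 - <<'E'
from h import *
d=np.radians
go([.401,.2755,.16],tool(d(2.5)))
go([.401,.2755,.076],tool(d(2.5)))
E
```

```text
t 4.22 shift [0.1173 0.2736 0.1622] turn [ 0.     -0.     -0.0066] rows>= 5.424968376527992
t 4.22 shift [0.1173 0.2736 0.2462] turn [ 0.     -0.     -0.0066] rows>= 6.181379239735492
```

>>> drive_tool:
  plan:
    - {"x":0.02,"y":0.06,"z":0.0,"rx":0,"ry":0,"rz":-0.0066,"fingers":0.6}
    - {"x":0.05,"y":0.12,"z":0.02,"rx":0,"ry":0,"rz":-0.0066,"fingers":0.6}
    - {"x":0.08,"y":0.17,"z":0.05,"rx":0,"ry":0,"rz":-0.0066,"fingers":0.6}
    - {"x":0.1,"y":0.22,"z":0.08,"rx":0,"ry":0,"rz":-0.0066,"fingers":0.6}
    - {"x":0.117,"y":0.274,"z":0.1,"rx":0,"ry":0,"rz":-0.0066,"fingers":0.6}
    - {"x":0.117,"y":0.274,"z":0.13,"rx":0,"ry":0,"rz":-0.0066,"fingers":0.6}
    - {"x":0.117,"y":0.274,"z":0.17,"rx":0,"ry":0,"rz":-0.0066,"fingers":0.6}
    - {"x":0.117,"y":0.274,"z":0.21,"rx":0,"ry":0,"rz":-0.0066,"fingers":0.6}
    - {"x":0.117,"y":0.274,"z":0.246,"rx":0,"ry":0,"rz":-0.0066,"fingers":0.6}
    - {"x":0.117,"y":0.274,"z":0.246,"rx":0,"ry":0,"rz":-0.0066,"fingers":0.6}
    - {"x":0.117,"y":0.274,"z":0.246,"rx":0,"ry":0,"rz":-0.0066,"fingers":0.2}
    - {"x":0.117,"y":0.274,"z":0.246,"rx":0,"ry":0,"rz":-0.0066,"fingers":0.2}
  squeeze: 25

```text
time: 5.72
ee_pos: [0.4019, 0.275, 0.0765]
eef_rot: [-0.021, 1.0, 0.0, 0.0]
ft_force: [-0.7, -0.0, -0.8]
width: 0.0397
```

>>> drive_tool:
  plan:
    - {"x":0,"y":0,"z":0,"rx":0,"ry":0,"rz":0,"fingers":0.2}
    - {"x":0,"y":0,"z":0,"rx":0,"ry":0,"rz":0,"fingers":0.2}
  squeeze: 25

```text
time: 5.98
ee_pos: [0.4019, 0.2749, 0.0765]
eef_rot: [-0.021, 1.0, 0.0, 0.0]
ft_force: [-1.7, 0.5, 3.0]
width: 0.0362
```

```bash
python3 - <<'E'
from h import *
d=np.radians
go([.46,-.222,.22],tool(0))
go([.46,-.222,.079],tool(0))
E
```

```text
t 5.97 shift [-0.0373 -0.4988 -0.1437] turn [0.0001 0.     0.0066] rows>= 8.326687810121847
t 5.97 shift [-0.0373 -0.4989 -0.0027] turn [0.0001 0.     0.0066] rows>= 8.004128295796614
```

>>> drive_tool:
  plan:
    - {"x":0,"y":0,"z":-0.03,"rx":0,"ry":0,"rz":0,"fingers":0.2}
    - {"x":0,"y":0,"z":-0.08,"rx":0,"ry":0,"rz":0,"fingers":0.2}
    - {"x":0,"y":-0.05,"z":-0.1,"rx":0,"ry":0,"rz":0.0066,"fingers":0.2}
    - {"x":-0.005,"y":-0.11,"z":-0.1,"rx":0,"ry":0,"rz":0.0066,"fingers":0.2}
    - {"x":-0.01,"y":-0.17,"z":-0.1,"rx":0,"ry":0,"rz":0.0066,"fingers":0.2}
    - {"x":-0.015,"y":-0.23,"z":-0.1,"rx":0,"ry":0,"rz":0.0066,"fingers":0.2}
    - {"x":-0.02,"y":-0.29,"z":-0.1,"rx":0,"ry":0,"rz":0.0066,"fingers":0.2}
    - {"x":-0.03,"y":-0.35,"z":-0.1,"rx":0,"ry":0,"rz":0.0066,"fingers":0.2}
    - {"x":-0.037,"y":-0.41,"z":-0.1,"rx":0,"ry":0,"rz":0.0066,"fingers":0.2}
    - {"x":-0.037,"y":-0.46,"z":-0.1,"rx":0,"ry":0,"rz":0.0066,"fingers":0.2}
    - {"x":-0.037,"y":-0.499,"z":-0.09,"rx":0,"ry":0,"rz":0.0066,"fingers":0.2}
    - {"x":-0.037,"y":-0.499,"z":-0.06,"rx":0,"ry":0,"rz":0.0066,"fingers":0.2}
  squeeze: 25

```text
time: 7.48
ee_pos: [0.4599, -0.2262, 0.1369]
eef_rot: [0.002, 1.0, -0.001, 0.001]
ft_force: [-0.1, 0.9, -2.4]
width: 0.0361
```

```bash
python3 - <<'E'
from h import *
go([.46,-.222,.079],tool(0))
c=cam("top","g.png")
E
```

```text
t 7.47 shift [0.0001 0.0043 0.0579] turn [-0.0004  0.0005 -0.0007] rows>= 0.9292005677153305
```

View pics/g.png

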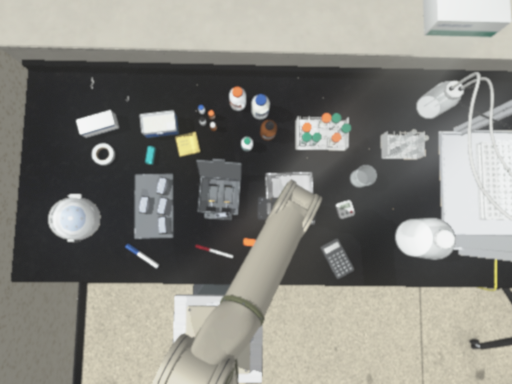

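>>> drive_tool:
  plan:
    - {"x":0,"y":0,"z":0.03,"rx":0,"ry":0,"rz":0,"fingers":0.2}
    - {"x":0,"y":0,"z":0.058,"rx":0,"ry":0,"rz":0,"fingers":0.2}
    - {"x":0,"y":0,"z":0.058,"rx":0,"ry":0,"rz":0,"fingers":0.2}
    - {"x":0,"y":0,"z":0.058,"rx":0,"ry":0,"rz":0,"fingers":0.55}
    - {"x":0,"y":0,"z":0.058,"rx":0,"ry":0,"rz":0,"fingers":0.55}
    - {"x":0,"y":0,"z":0.03,"rx":0,"ry":0,"rz":0,"fingers":0.6}
    - {"x":0,"y":0,"z":-0.03,"rx":0,"ry":0,"rz":0,"fingers":0.6}
    - {"x":0,"y":0.05,"z":-0.06,"rx":0,"ry":0,"rz":0,"fingers":0.6}
    - {"x":0,"y":0.11,"z":-0.06,"rx":0,"ry":0,"rz":0,"fingers":0.6}
    - {"x":0,"y":0.17,"z":-0.06,"rx":0,"ry":0,"rz":0,"fingers":0.6}
    - {"x":0,"y":0.23,"z":-0.06,"rx":0,"ry":0,"rz":0,"fingers":0.6}
  squeeze: 25

```text
time: 8.9
ee_pos: [0.4596, 0.0095, 0.1974]
eef_rot: [0.0, 1.0, 0.001, 0.001]
ft_force: [2.4, 0.2, 0.1]
width: 0.052
```

```bash
python3 - <<'E'
from h import *
d=np.radians
c=cam("side"); packs(c,cloud(c),hi=.045); packs(c,cloud(c),lo=.02,hi=.04,box=(.4,.6,-.35,-.17))
go([.4735,.280,.16],tool(d(-2.5)))
E
```

```text
px 211 305 xy 546.2 218.9 LxW 61.5 31.6 ang -15.6 z 26.6 n 260
px 239 312 xy 472.8 212.2 LxW 61.8 25.6 ang -11.1 z 27.0 n 241
px 265 319 xy 402.7 209.7 LxW 61.3 25.2 ang 5.7 z 26.7 n 241
px 229 336 xy 475.8 279.7 LxW 62.6 31.0 ang -2.8 z 26.3 n 299
t 8.95 shift [-0.0162  0.2622  0.0381] turn [0.0005 0.0002 0.0082] rows>= 4.247266475876206
```

```bash
python3 - <<'E'
from h import *
d=np.radians
for i in range(4):
    s=monitor.read_state(); print(s["time"],s["ee_pos"],s["joint_vel"][:2]); cam("top")
go([.4740,.280,.16],tool(d(-2.5)))
E
```

```text
8.95 [0.4593 0.0175 0.1972] [0.0404 0.0158]
9.0 [0.4596 0.014  0.1971] [0.0571 0.0047]
9.05 [0.4597 0.0106 0.197 ] [0.0433 0.0041]
9.1 [0.4597 0.0085 0.1969] [0.0322 0.0046]
t 9.15 shift [-0.0142  0.2728  0.0368] turn [0.     0.0001 0.007 ] rows>= 4.409884967055661
```

>>> drive_tool:
  plan:
    - {"x":0,"y":0.04,"z":0.0,"rx":0,"ry":0,"rz":0.007,"fingers":0.6}
    - {"x":0,"y":0.1,"z":0.0,"rx":0,"ry":0,"rz":0.007,"fingers":0.6}
    - {"x":-0.005,"y":0.16,"z":0,"rx":0,"ry":0,"rz":0.007,"fingers":0.6}
    - {"x":-0.01,"y":0.21,"z":0.01,"rx":0,"ry":0,"rz":0.007,"fingers":0.6}
    - {"x":-0.014,"y":0.25,"z":0.02,"rx":0,"ry":0,"rz":0.007,"fingers":0.6}
    - {"x":-0.014,"y":0.272,"z":0.04,"rx":0,"ry":0,"rz":0.007,"fingers":0.6}
    - {"x":-0.014,"y":0.272,"z":0.06,"rx":0,"ry":0,"rz":0.007,"fingers":0.6}
    - {"x":-0.014,"y":0.272,"z":0.09,"rx":0,"ry":0,"rz":0.007,"fingers":0.6}
    - {"x":-0.014,"y":0.272,"z":0.12,"rx":0,"ry":0,"rz":0.007,"fingers":0.6}
    - {"x":-0.014,"y":0.272,"z":0.121,"rx":0,"ry":0,"rz":0.007,"fingers":0.6}
    - {"x":-0.014,"y":0.272,"z":0.121,"rx":0,"ry":0,"rz":0.007,"fingers":0.2}
    - {"x":-0.014,"y":0.272,"z":0.121,"rx":0,"ry":0,"rz":0.007,"fingers":0.2}
  squeeze: 25

```text
time: 10.65
ee_pos: [0.4742, 0.279, 0.0758]
eef_rot: [0.022, 1.0, 0.0, 0.0]
ft_force: [-0.2, 0.2, -0.1]
width: 0.0397
```

>>> drive_tool:
  plan:
    - {"x":0,"y":0,"z":0,"rx":0,"ry":0,"rz":0,"fingers":0.2}
    - {"x":0,"y":0,"z":0,"rx":0,"ry":0,"rz":0,"fingers":0.2}
  squeeze: 25

```text
time: 10.9
ee_pos: [0.4741, 0.2793, 0.0757]
eef_rot: [0.022, 1.0, 0.0, 0.0]
ft_force: [-0.2, -2.6, 4.4]
width: 0.0366
```

```bash
python3 - <<'E'
from h import *
d=np.radians
go([.46,-.295,.18],tool(0))
E
```

```text
t 10.90 shift [-0.0114 -0.5744 -0.1044] turn [ 0.      0.0001 -0.0071] rows>= 9.34192725291857
```

>>> drive_tool:
  plan:
    - {"x":0,"y":0,"z":-0.03,"rx":0,"ry":0,"rz":0,"fingers":0.2}
    - {"x":0,"y":0,"z":-0.08,"rx":0,"ry":0,"rz":0,"fingers":0.2}
    - {"x":0,"y":-0.05,"z":-0.105,"rx":0,"ry":0,"rz":-0.007,"fingers":0.2}
    - {"x":-0.001,"y":-0.11,"z":-0.105,"rx":0,"ry":0,"rz":-0.007,"fingers":0.2}
    - {"x":-0.002,"y":-0.17,"z":-0.105,"rx":0,"ry":0,"rz":-0.007,"fingers":0.2}
    - {"x":-0.004,"y":-0.23,"z":-0.105,"rx":0,"ry":0,"rz":-0.007,"fingers":0.2}
    - {"x":-0.006,"y":-0.29,"z":-0.105,"rx":0,"ry":0,"rz":-0.007,"fingers":0.2}
    - {"x":-0.008,"y":-0.35,"z":-0.105,"rx":0,"ry":0,"rz":-0.007,"fingers":0.2}
    - {"x":-0.009,"y":-0.41,"z":-0.105,"rx":0,"ry":0,"rz":-0.007,"fingers":0.2}
    - {"x":-0.01,"y":-0.47,"z":-0.105,"rx":0,"ry":0,"rz":-0.007,"fingers":0.2}
    - {"x":-0.011,"y":-0.52,"z":-0.1,"rx":0,"ry":0,"rz":-0.007,"fingers":0.2}
    - {"x":-0.011,"y":-0.555,"z":-0.09,"rx":0,"ry":0,"rz":-0.007,"fingers":0.2}
  squeeze: 25

```text
time: 12.4
ee_pos: [0.46, -0.2777, 0.1654]
eef_rot: [0.001, 1.0, -0.0, 0.0]
ft_force: [0.3, -0.2, -1.1]
width: 0.0364
```

```bash
python3 - <<'E'
from h import *
c=cam("top")
c=cam("side");packs(c,cloud(c),lo=.02,hi=.045,box=(.4,.6,-.35,-.17)); crop(c,220,330,130,230,6,"h.png")
s=monitor.read_state();print(s["ee_pos"],s["width"])
go([.46,-.295,.079],tool(0))
E
```

```text
px 288 186 xy 460.8 -220.8 LxW 62.3 30.1 ang -2.3 z 26.6 n 154
[ 0.4586 -0.2791  0.1644] 0.036355458525676204
t 12.50 shift [-0.0016 -0.0158  0.0854] turn [-0.0002 -0.0003 -0.0008] rows>= 1.3899737045593916
```

View pics/h.png

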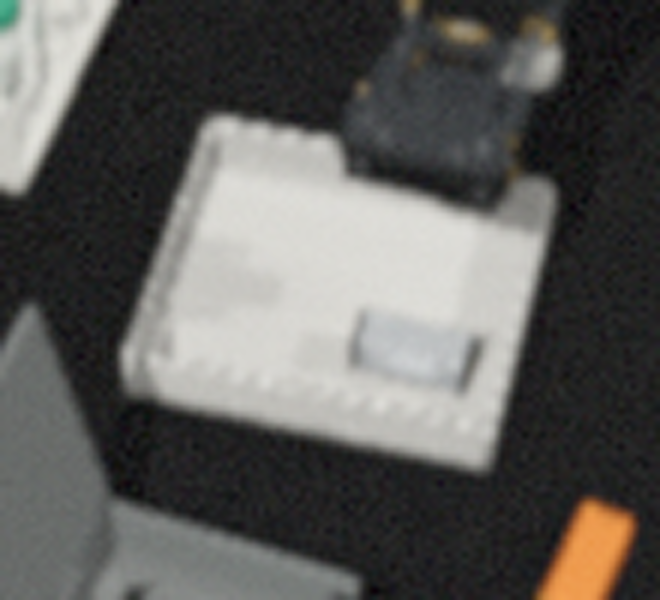

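>>> drive_tool:
  plan:
    - {"x":-0.001,"y":-0.012,"z":0.03,"rx":0,"ry":0,"rz":0,"fingers":0.2}
    - {"x":-0.001,"y":-0.012,"z":0.06,"rx":0,"ry":0,"rz":0,"fingers":0.2}
    - {"x":-0.001,"y":-0.012,"z":0.085,"rx":0,"ry":0,"rz":0,"fingers":0.2}
    - {"x":-0.001,"y":-0.012,"z":0.085,"rx":0,"ry":0,"rz":0,"fingers":0.2}
    - {"x":-0.001,"y":-0.012,"z":0.085,"rx":0,"ry":0,"rz":0,"fingers":0.5}
    - {"x":-0.001,"y":-0.012,"z":0.085,"rx":0,"ry":0,"rz":0,"fingers":0.5}
    - {"x":0,"y":-0.012,"z":0.05,"rx":0,"ry":0,"rz":0,"fingers":0.5}
    - {"x":0,"y":-0.012,"z":-0.01,"rx":0,"ry":0,"rz":0,"fingers":0.6}
    - {"x":0,"y":0.05,"z":-0.03,"rx":0,"ry":0,"rz":0,"fingers":0.6}
    - {"x":0,"y":0.11,"z":-0.03,"rx":0,"ry":0,"rz":0,"fingers":0.6}
    - {"x":0,"y":0.17,"z":-0.03,"rx":0,"ry":0,"rz":0,"fingers":0.6}
    - {"x":0,"y":0.23,"z":-0.03,"rx":0,"ry":0,"rz":0,"fingers":0.6}
  squeeze: 25

```text
time: 14.0
ee_pos: [0.4604, -0.0434, 0.1965]
eef_rot: [0.0, 1.0, 0.001, 0.001]
ft_force: [1.7, 1.2, -0.9]
width: 0.0523
```

```bash
python3 - <<'E'
from h import *
c=cam("top")
c=cam("side");packs(c,cloud(c),lo=.02,hi=.045,box=(.4,.6,-.35,-.17));packs(c,cloud(c)) 
for i in range(3): cam("top")
s=monitor.read_state();print(s["ee_pos"],s["width"])
go([.546,.2185,.16],tool(np.radians(-14)))
E
```

```text
px 304 163 xy 426.6 -313.6 LxW 98.8 45.5 ang -50.3 z 28.7 n 69
px 297 196 xy 416.8 -205.8 LxW 94.8 40.2 ang 64.7 z 27.5 n 71
px 211 305 xy 546.4 218.1 LxW 62.6 30.4 ang -9.9 z 26.5 n 263
px 239 312 xy 473.3 212.2 LxW 62.1 25.8 ang -9.7 z 26.6 n 237
px 265 319 xy 402.7 210.6 LxW 61.7 25.1 ang 5.6 z 27.0 n 244
[ 0.4605 -0.0458  0.1959] 0.05230230129553568
t 14.25 shift [-0.0854  0.2642  0.0361] turn [0.0001 0.0002 0.0389] rows>= 4.480762991295522
```

>>> drive_tool:
  plan:
    - {"x":0,"y":0.04,"z":0.0,"rx":0,"ry":0,"rz":0.01,"fingers":0.6}
    - {"x":0,"y":0.1,"z":0.0,"rx":0,"ry":0,"rz":0.02,"fingers":0.6}
    - {"x":-0.02,"y":0.16,"z":0,"rx":0,"ry":0,"rz":0.035,"fingers":0.6}
    - {"x":-0.05,"y":0.21,"z":0.0,"rx":0,"ry":0,"rz":0.035,"fingers":0.6}
    - {"x":-0.075,"y":0.25,"z":0.02,"rx":0,"ry":0,"rz":0.035,"fingers":0.6}
    - {"x":-0.085,"y":0.264,"z":0.04,"rx":0,"ry":0,"rz":0.035,"fingers":0.6}
    - {"x":-0.085,"y":0.264,"z":0.06,"rx":0,"ry":0,"rz":0.035,"fingers":0.6}
    - {"x":-0.085,"y":0.264,"z":0.09,"rx":0,"ry":0,"rz":0.035,"fingers":0.6}
    - {"x":-0.085,"y":0.264,"z":0.12,"rx":0,"ry":0,"rz":0.035,"fingers":0.6}
    - {"x":-0.085,"y":0.264,"z":0.12,"rx":0,"ry":0,"rz":0.035,"fingers":0.6}
    - {"x":-0.085,"y":0.264,"z":0.12,"rx":0,"ry":0,"rz":0.035,"fingers":0.2}
    - {"x":-0.085,"y":0.264,"z":0.12,"rx":0,"ry":0,"rz":0.035,"fingers":0.2}
  squeeze: 25

```text
time: 15.75
ee_pos: [0.5457, 0.2179, 0.0755]
eef_rot: [0.11, 0.994, -0.0, 0.0]
ft_force: [-0.0, -0.5, 1.1]
width: 0.0394
```

>>> drive_tool:
  plan:
    - {"x":0,"y":0,"z":0,"rx":0,"ry":0,"rz":0,"fingers":0.2}
    - {"x":0,"y":0,"z":0,"rx":0,"ry":0,"rz":0,"fingers":0.2}
    - {"x":0,"y":0,"z":-0.03,"rx":0,"ry":0,"rz":0,"fingers":0.2}
    - {"x":0,"y":0,"z":-0.09,"rx":0,"ry":0,"rz":0,"fingers":0.2}
    - {"x":0.03,"y":0,"z":-0.12,"rx":0,"ry":0,"rz":-0.01,"fingers":0.2}
    - {"x":0.07,"y":0,"z":-0.12,"rx":0,"ry":0,"rz":-0.02,"fingers":0.2}
    - {"x":0.09,"y":0,"z":-0.12,"rx":0,"ry":0,"rz":-0.035,"fingers":0.2}
    - {"x":0.09,"y":0,"z":-0.12,"rx":0,"ry":0,"rz":-0.035,"fingers":0.2}
  squeeze: 25

```text
time: 16.75
ee_pos: [0.4563, 0.239, 0.1954]
eef_rot: [-0.001, 1.0, 0.0, -0.0]
ft_force: [1.0, -0.6, -0.6]
width: 0.0356
```

```bash
python3 - <<'E'
from h import *
c=cam("top"); crop(c,250,340,150,250,5,"i.png"); packs(c,cloud(c),lo=.015,hi=.045,box=(.4,.6,-.34,-.18))
c=cam("side");packs(c,cloud(c),lo=.015,hi=.045,box=(.4,.6,-.34,-.18));crop(c,220,330,130,230,6,"i2.png")
s=monitor.read_state();print(s["ee_pos"],s["width"])
go([.46,-.1,.19],tool(0))
go([.553,-.255,.19],tool(0))
E
```

```text
px 281 210 xy 460.6 -220.9 LxW 58.6 29.3 ang -0.2 z 25.7 n 139
px 298 209 xy 461.7 -286.7 LxW 59.0 29.5 ang -0.4 z 25.6 n 137
px 277 155 xy 527.3 -334.1 LxW 139.8 11.2 ang 0.6 z 24.4 n 148
[0.458  0.2381 0.1954] 0.03571970581154648
t 16.85 shift [-0.0026 -0.3381  0.0053] turn [ 0.0001  0.0001 -0.0003] rows>= 5.410724863988263
t 16.85 shift [-0.0959 -0.4929  0.0053] turn [ 0.0001  0.0001 -0.0003] rows>= 8.035575915751087
```

View pics/i2.png

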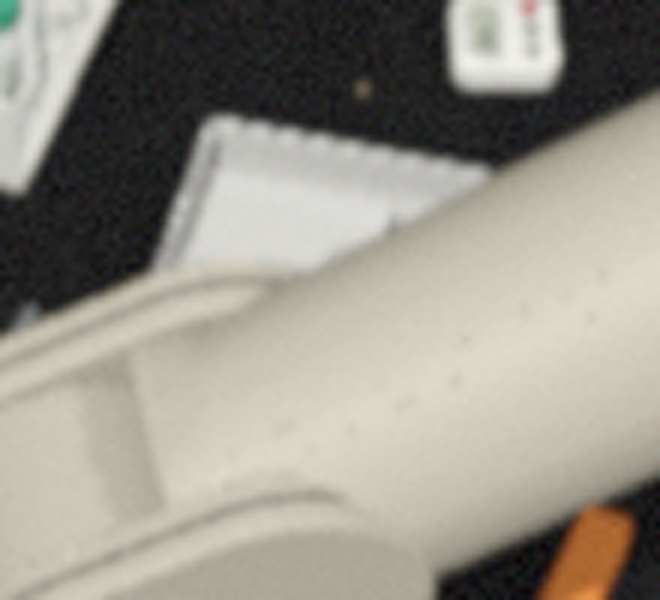

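>>> drive_tool:
  plan:
    - {"x":0,"y":-0.04,"z":0.0,"rx":0,"ry":0,"rz":0,"fingers":0.2}
    - {"x":0,"y":-0.1,"z":0.0,"rx":0,"ry":0,"rz":0,"fingers":0.2}
    - {"x":0,"y":-0.16,"z":0.0,"rx":0,"ry":0,"rz":0,"fingers":0.2}
    - {"x":0,"y":-0.22,"z":0.0,"rx":0,"ry":0,"rz":0,"fingers":0.2}
    - {"x":0,"y":-0.28,"z":0.0,"rx":0,"ry":0,"rz":0,"fingers":0.2}
    - {"x":0,"y":-0.34,"z":0.0,"rx":0,"ry":0,"rz":0,"fingers":0.2}
    - {"x":-0.02,"y":-0.4,"z":0.0,"rx":0,"ry":0,"rz":0,"fingers":0.2}
    - {"x":-0.05,"y":-0.45,"z":0.0,"rx":0,"ry":0,"rz":0,"fingers":0.2}
    - {"x":-0.08,"y":-0.48,"z":0.01,"rx":0,"ry":0,"rz":0,"fingers":0.2}
    - {"x":-0.09,"y":-0.493,"z":0.04,"rx":0,"ry":0,"rz":0,"fingers":0.2}
    - {"x":-0.09,"y":-0.493,"z":0.08,"rx":0,"ry":0,"rz":0,"fingers":0.2}
    - {"x":-0.09,"y":-0.493,"z":0.115,"rx":0,"ry":0,"rz":0,"fingers":0.2}
  squeeze: 25

```text
time: 18.35
ee_pos: [0.5474, -0.2561, 0.0784]
eef_rot: [0.001, 1.0, -0.001, -0.0]
ft_force: [0.8, 0.8, -1.7]
width: 0.0359
```

>>> drive_tool:
  plan:
    - {"x":0,"y":0,"z":0,"rx":0,"ry":0,"rz":0,"fingers":0.2}
    - {"x":0,"y":0,"z":0,"rx":0,"ry":0,"rz":0,"fingers":0.55}
    - {"x":0,"y":0,"z":0,"rx":0,"ry":0,"rz":0,"fingers":0.55}
    - {"x":0,"y":0,"z":-0.03,"rx":0,"ry":0,"rz":0,"fingers":0.55}
    - {"x":0.02,"y":0,"z":-0.09,"rx":0,"ry":0,"rz":0,"fingers":0.5}
    - {"x":0.06,"y":0,"z":-0.12,"rx":0,"ry":0,"rz":0,"fingers":0.5}
    - {"x":0.09,"y":0.03,"z":-0.13,"rx":0,"ry":0,"rz":0,"fingers":0.5}
    - {"x":0.1,"y":0.08,"z":-0.13,"rx":0,"ry":0,"rz":0,"fingers":0.5}
    - {"x":0.1,"y":0.14,"z":-0.13,"rx":0,"ry":0,"rz":0,"fingers":0.5}
    - {"x":0.1,"y":0.2,"z":-0.13,"rx":0,"ry":0,"rz":0,"fingers":0.5}
    - {"x":0.1,"y":0.26,"z":-0.13,"rx":0,"ry":0,"rz":0,"fingers":0.5}
    - {"x":0.1,"y":0.32,"z":-0.13,"rx":0,"ry":0,"rz":0,"fingers":0.5}
  squeeze: 25

```text
time: 19.85
ee_pos: [0.4475, 0.0671, 0.2115]
eef_rot: [0.0, 1.0, 0.001, 0.001]
ft_force: [1.9, -0.2, -0.1]
width: 0.0435
```

>>> drive_tool:
  plan:
    - {"x":0.02,"y":0.04,"z":-0.04,"rx":0,"ry":0,"rz":0,"fingers":0.5}
    - {"x":0.03,"y":0.08,"z":-0.05,"rx":0,"ry":0,"rz":0,"fingers":0.5}
    - {"x":0.03,"y":0.11,"z":-0.05,"rx":0,"ry":0,"rz":0,"fingers":0.5}
    - {"x":0.03,"y":0.13,"z":-0.05,"rx":0,"ry":0,"rz":0,"fingers":0.5}
    - {"x":0.03,"y":0.13,"z":-0.05,"rx":0,"ry":0,"rz":0,"fingers":0.5}
    - {"x":0.03,"y":0.13,"z":-0.05,"rx":0,"ry":0,"rz":0,"fingers":0.5}
  squeeze: 25

```text
time: 20.6
ee_pos: [0.4178, 0.194, 0.2602]
eef_rot: [0.001, 1.0, -0.0, -0.0]
ft_force: [-0.3, -0.9, 0.3]
width: 0.0438
```

```bash
python3 - <<'E'
from h import *
c=cam("top");packs(c,cloud(c),lo=.015,hi=.045,box=(.4,.6,-.34,-.18))
c=cam("wrist","j.png");packs(c,wcloud(c))
s=monitor.read_state();print(s["ee_pos"],s["width"])
for d in nets.regions_of("swollen_0","wrist"):
    v,u=np.nonzero(d["region"]); print(round(d["confidence"],2),u.mean(),v.mean(),len(u))
E
```

```text
px 309 202 xy 490.5 -327.8 LxW 194.8 74.0 ang -21.9 z 26.9 n 91
px 290 186 xy 546.7 -256.3 LxW 58.5 29.2 ang -7.6 z 24.9 n 135
px 281 210 xy 458.9 -221.0 LxW 62.2 29.4 ang -0.4 z 24.5 n 135
px 298 209 xy 461.6 -285.0 LxW 59.2 32.6 ang -1.5 z 25.9 n 134
px 267 163 xy 401.3 210.6 LxW 61.5 24.2 ang 6.0 z 26.8 n 1181
px 269 219 xy 468.7 214.0 LxW 57.6 24.6 ang -11.0 z 26.7 n 981
[0.4177 0.194  0.2602] 0.0436387645149507
0.64 2.7167381974248928 209.08154506437768 233
0.39 105.828611898017 207.18101983002833 3530
```

View pics/j.png

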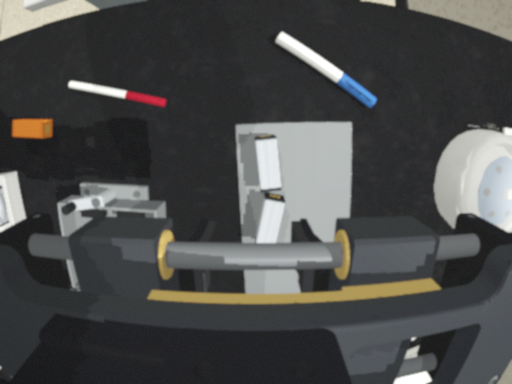

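```bash
python3 - <<'E'
from h import *
go([.4712,.213,.079],tool(np.radians(-11)))
E
```

```text
t 20.75 shift [-0.0535  0.0189  0.1812] turn [ 0.     -0.      0.0303] rows>= 3.0381895378284276
```

>>> drive_tool:
  plan:
    - {"x":-0.03,"y":0.01,"z":0.03,"rx":0,"ry":0,"rz":0.02,"fingers":0.5}
    - {"x":-0.0535,"y":0.019,"z":0.07,"rx":0,"ry":0,"rz":0.03,"fingers":0.5}
    - {"x":-0.0535,"y":0.019,"z":0.11,"rx":0,"ry":0,"rz":0.03,"fingers":0.5}
    - {"x":-0.0535,"y":0.019,"z":0.15,"rx":0,"ry":0,"rz":0.03,"fingers":0.5}
    - {"x":-0.0535,"y":0.019,"z":0.175,"rx":0,"ry":0,"rz":0.03,"fingers":0.5}
    - {"x":-0.0535,"y":0.019,"z":0.181,"rx":0,"ry":0,"rz":0.03,"fingers":0.5}
    - {"x":-0.0535,"y":0.019,"z":0.181,"rx":0,"ry":0,"rz":0.03,"fingers":0.5}
    - {"x":-0.0535,"y":0.019,"z":0.181,"rx":0,"ry":0,"rz":0.03,"fingers":0.1}
    - {"x":-0.0535,"y":0.019,"z":0.181,"rx":0,"ry":0,"rz":0.03,"fingers":0.1}
    - {"x":-0.0535,"y":0.019,"z":0.181,"rx":0,"ry":0,"rz":0.03,"fingers":0.1}
    - {"x":-0.0535,"y":0.019,"z":0.181,"rx":0,"ry":0,"rz":0.03,"fingers":0.1}
    - {"x":-0.0535,"y":0.019,"z":0.181,"rx":0,"ry":0,"rz":0.03,"fingers":0.1}
  squeeze: 40

```text
time: 22.25
ee_pos: [0.4713, 0.2144, 0.0799]
eef_rot: [0.094, 0.996, 0.0, 0.0]
ft_force: [-1.3, -0.8, 7.3]
width: 0.0239
```

```bash
python3 - <<'E'
from h import *
s=monitor.read_state();print(s["ee_pos"],s["width"],s["ft_force"])
c=cam("wrist","k.png")
# target above bay left tilted
d=np.radians
def bx(p,z=0,yaw=d(-3.0),c0=(.513,.006)):
    return np.append(np.array(c0)+R.from_euler('z',yaw).as_matrix()[:2,:2]@np.array(p[:2]),p[2])
print(bx([.003,.028,.016]),bx([.003,-.028,.016]))
E
```

```text
[0.4713 0.2144 0.0799] 0.02389289287522236 [-1.3416 -0.7811  7.2913]
[0.5175 0.0338 0.016 ] [ 0.5145 -0.0221  0.016 ]
```

```bash
cat >> h.py <<'E'
BX=np.array([.513,.006]); BY=np.radians(-3.0); UP=.0647; DX=0.0
def bxw(x,y,z):
    c,s=np.cos(BY),np.sin(BY); return np.array([BX[0]+c*x-s*y,BX[1]+s*x+c*y,z])
def gopack(cx,by,cz,th):
    # pack centre (mm) in box frame, pitch deg
    t=np.radians(th); x=cx-UP*1000*np.sin(t)+DX*np.cos(t); z=cz+UP*1000*np.cos(t)+DX*np.sin(t)
    p=bxw(x/1000,by/1000,z/1000); print("tcp",p,end=" "); go(p,tool(BY,-t))
E
python3 - <<'E'
from h import *
gopack(12.8,28,86.6,15)
gopack(12.8,28,26.6,15)
E
```

```text
tcp [0.5105 0.0342 0.1491] t 22.30 shift [-0.0724 -0.1696 -0.0693] turn [-0.0027 -0.0415 -0.0216] rows>= 3.1520420100980133
tcp [0.5105 0.0342 0.0891] t 22.30 shift [-0.0724 -0.1696 -0.0093] turn [-0.0027 -0.0415 -0.0216] rows>= 2.954612065833117
```

>>> drive_tool:
  plan:
    - {"x":0,"y":0,"z":-0.03,"rx":0,"ry":0,"rz":0,"fingers":0.1}
    - {"x":0,"y":0,"z":-0.07,"rx":0,"ry":0,"rz":0,"fingers":0.1}
    - {"x":-0.01,"y":-0.03,"z":-0.1,"rx":0,"ry":-0.01,"rz":0,"fingers":0.1}
    - {"x":-0.02,"y":-0.07,"z":-0.1,"rx":0,"ry":-0.02,"rz":-0.01,"fingers":0.1}
    - {"x":-0.04,"y":-0.11,"z":-0.1,"rx":-0.0027,"ry":-0.03,"rz":-0.02,"fingers":0.1}
    - {"x":-0.06,"y":-0.145,"z":-0.1,"rx":-0.0027,"ry":-0.0415,"rz":-0.0216,"fingers":0.1}
    - {"x":-0.0724,"y":-0.165,"z":-0.1,"rx":-0.0027,"ry":-0.0415,"rz":-0.0216,"fingers":0.1}
    - {"x":-0.0724,"y":-0.1696,"z":-0.085,"rx":-0.0027,"ry":-0.0415,"rz":-0.0216,"fingers":0.1}
    - {"x":-0.0724,"y":-0.1696,"z":-0.07,"rx":-0.0027,"ry":-0.0415,"rz":-0.0216,"fingers":0.1}
    - {"x":-0.0724,"y":-0.1696,"z":-0.0693,"rx":-0.0027,"ry":-0.0415,"rz":-0.0216,"fingers":0.1}
    - {"x":-0.0724,"y":-0.1696,"z":-0.0693,"rx":-0.0027,"ry":-0.0415,"rz":-0.0216,"fingers":0.1}
  squeeze: 40

```text
time: 23.68
ee_pos: [0.5102, 0.0349, 0.1483]
eef_rot: [0.025, 0.991, -0.004, 0.13]
ft_force: [-0.2, 1.4, -1.0]
width: 0.0234
```

```bash
python3 - <<'E'
from h import *
s=monitor.read_state();print(s["ee_pos"],s["width"],s["ft_force"])
c=cam("side"); crop(c,190,310,170,290,6,"l.png")
c=cam("wrist"); crop(c,150,350,80,280,4,"l2.png")
gopack(12.8,28,26.6,15)
gopack(-3.2,28,26.6,15)
gopack(-1.5,28,21,7.5)
gopack(0,28,16,0)
E
```

```text
[0.5102 0.0349 0.1483] 0.023375670459914462 [-0.1691  1.357  -0.9831]
tcp [0.5105 0.0342 0.0891] t 23.77 shift [ 0.0154 -0.0004  0.0577] turn [-0.0001 -0.      0.0002] rows>= 0.955251768526193
tcp [0.4945 0.035  0.0891] t 23.77 shift [ 0.0309 -0.0004  0.0535] turn [-0.0001 -0.      0.0002] rows>= 0.9887848217809557
tcp [0.5045 0.0345 0.0851] t 23.77 shift [ 0.0222 -0.0004  0.0599] turn [-0.0001  0.0208  0.0002] rows>= 1.0228827701545125
tcp [0.5145 0.034  0.0807] t 23.77 shift [ 0.0138 -0.0004  0.0668] turn [-0.0001  0.0416  0.0002] rows>= 1.4002913293494388
```

View pics/l.png

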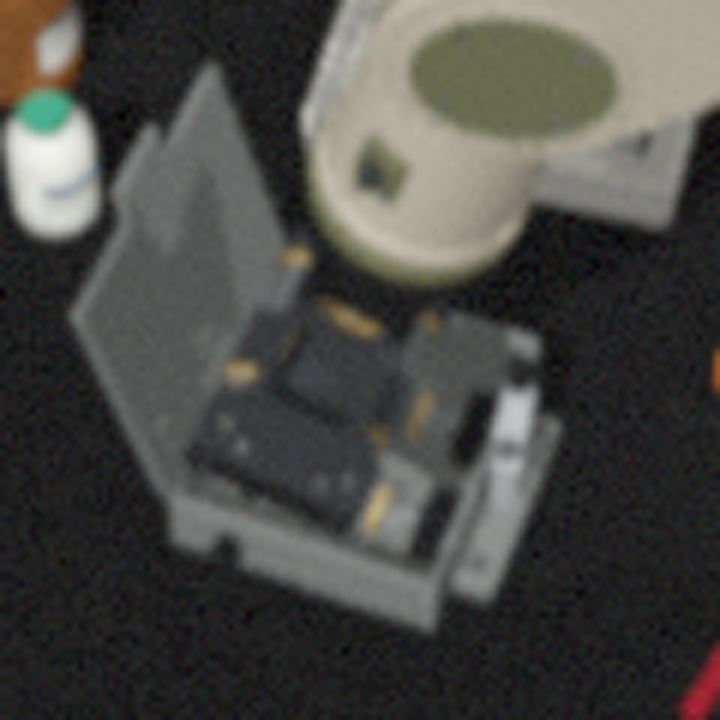

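View pics/l2.png

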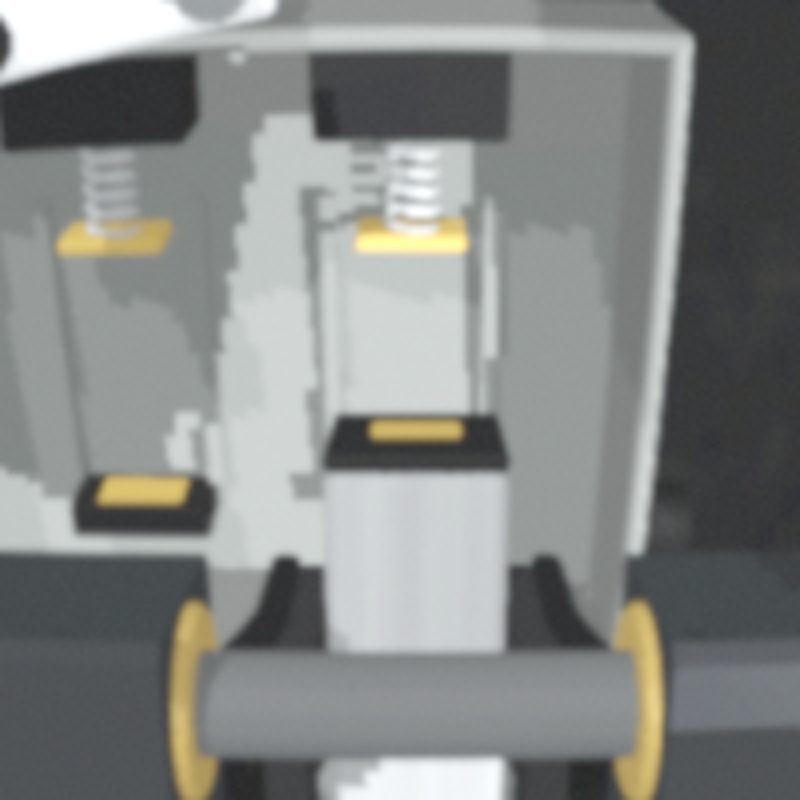

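>>> drive_tool:
  plan:
    - {"x":0.005,"y":-0.0004,"z":0.02,"rx":0,"ry":0,"rz":0,"fingers":0.1}
    - {"x":0.01,"y":-0.0004,"z":0.04,"rx":0,"ry":0,"rz":0,"fingers":0.1}
    - {"x":0.0154,"y":-0.0004,"z":0.0577,"rx":0,"ry":0,"rz":0,"fingers":0.1}
    - {"x":0.0154,"y":-0.0004,"z":0.0577,"rx":0,"ry":0,"rz":0,"fingers":0.1}
    - {"x":0.0154,"y":-0.0004,"z":0.0577,"rx":0,"ry":0,"rz":0,"fingers":0.1}
  squeeze: 40

```text
time: 24.4
ee_pos: [0.5106, 0.0338, 0.0896]
eef_rot: [0.026, 0.991, -0.004, 0.13]
ft_force: [-0.3, 0.1, -1.0]
width: 0.0239
```

```bash
python3 - <<'E'
from h import *
c=cam("wrist"); crop(c,150,350,80,280,4,"n.png")
gopack(-3.2,28,26.6,15)
gopack(-1.5,28,21,7.5)
gopack(0,28,16,0)
E
```

```text
tcp [0.4945 0.035  0.0891] t 24.45 shift [ 0.0158  0.0003 -0.0036] turn [-0.      0.      0.0001] rows>= 0.25946246932742334
tcp [0.5045 0.0345 0.0851] t 24.45 shift [0.0072 0.0003 0.0028] turn [-0.      0.0209  0.0001] rows>= 0.7020685044813174
tcp [0.5145 0.034  0.0807] t 24.45 shift [-0.0013  0.0003  0.0096] turn [-0.      0.0417  0.0001] rows>= 1.403000034168703
```

View pics/n.png

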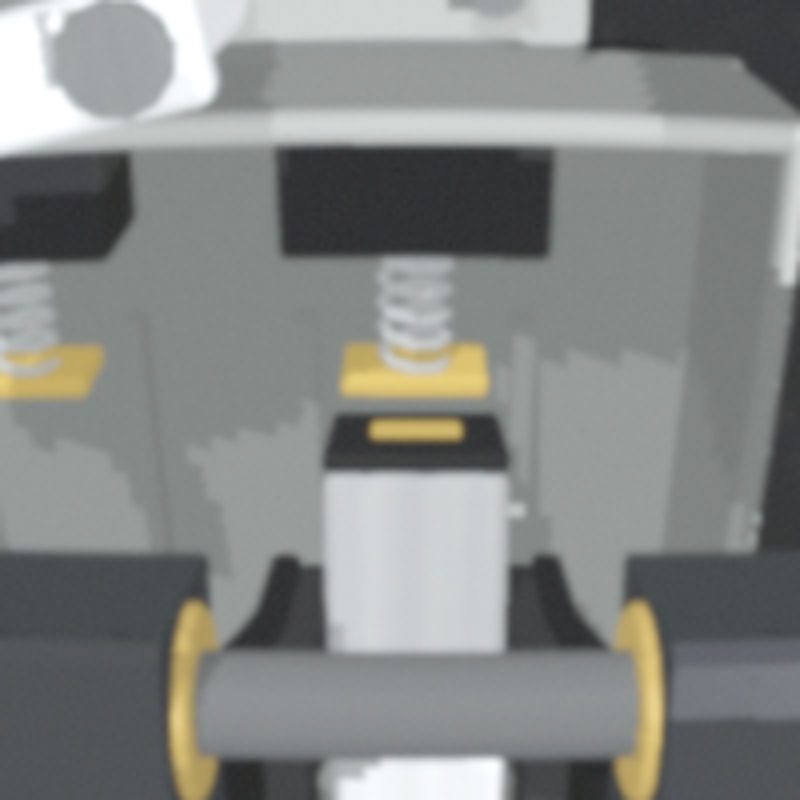

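Aligned in front of the plunger. Push in.

>>> drive_tool:
  plan:
    - {"x":0.005,"y":0.0003,"z":-0.001,"rx":0,"ry":0,"rz":0,"fingers":0.1}
    - {"x":0.01,"y":0.0003,"z":-0.002,"rx":0,"ry":0,"rz":0,"fingers":0.1}
    - {"x":0.0158,"y":0.0003,"z":-0.0036,"rx":0,"ry":0,"rz":0,"fingers":0.1}
    - {"x":0.0158,"y":0.0003,"z":-0.0036,"rx":0,"ry":0,"rz":0,"fingers":0.1}
    - {"x":0.0158,"y":0.0003,"z":-0.0036,"rx":0,"ry":0,"rz":0,"fingers":0.1}
  squeeze: 40

```text
time: 25.08
ee_pos: [0.4953, 0.0349, 0.0892]
eef_rot: [0.026, 0.991, -0.003, 0.132]
ft_force: [5.8, -0.9, 2.1]
width: 0.0237
```

```bash
python3 - <<'E'
from h import *
c=cam("wrist"); crop(c,150,350,80,280,4,"o.png")
gopack(-3.2,28,26.6,15)
gopack(-1.5,28,21,7.5)
gopack(0,28,16,0)
E
```

```text
tcp [0.4945 0.035  0.0891] t 25.12 shift [ 0.0008  0.     -0.0001] turn [0.     0.0004 0.0001] rows>= 0.013791369623156326
tcp [0.5045 0.0345 0.0851] t 25.12 shift [-0.0078  0.      0.0063] turn [0.     0.0212 0.0001] rows>= 0.7145831989309126
tcp [0.5145 0.034  0.0807] t 25.12 shift [-0.0162  0.      0.0132] turn [0.     0.0421 0.0001] rows>= 1.4155163907184438
```

View pics/o.png

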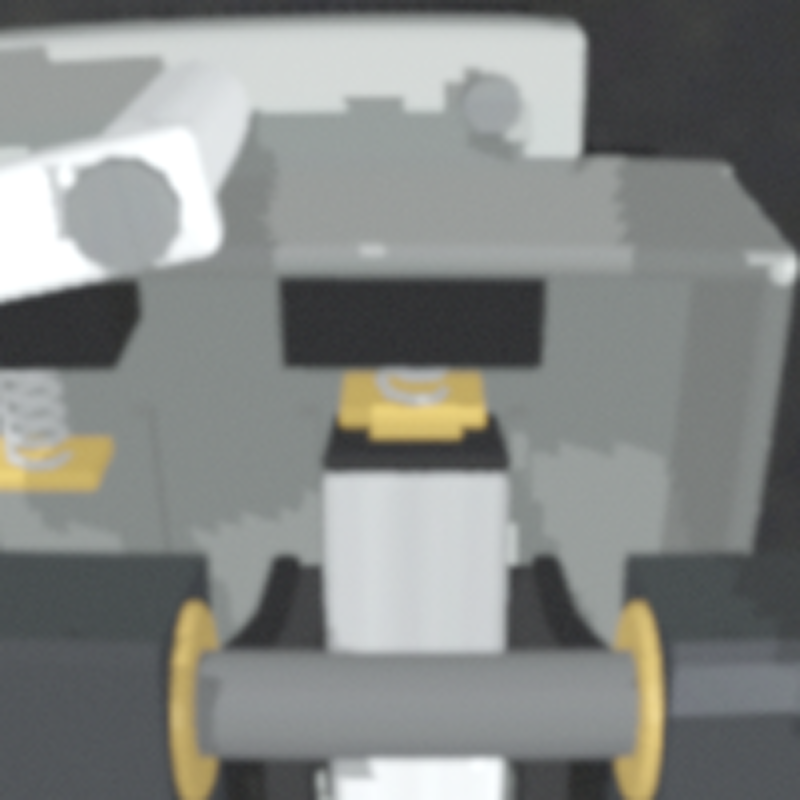

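>>> drive_tool:
  plan:
    - {"x":-0.0043,"y":0,"z":0.0032,"rx":0,"ry":0.0104,"rz":0,"fingers":0.1}
    - {"x":-0.0086,"y":0,"z":0.0064,"rx":0,"ry":0.021,"rz":0,"fingers":0.1}
    - {"x":-0.0128,"y":0,"z":0.01,"rx":0,"ry":0.0315,"rz":0,"fingers":0.1}
    - {"x":-0.017,"y":0,"z":0.0133,"rx":0,"ry":0.0417,"rz":0,"fingers":0.1}
    - {"x":-0.017,"y":0,"z":0.0133,"rx":0,"ry":0.0417,"rz":0,"fingers":0.1}
    - {"x":-0.017,"y":0,"z":0.0133,"rx":0,"ry":0.0417,"rz":0,"fingers":0.1}
  squeeze: 40

```text
time: 25.88
ee_pos: [0.5157, 0.0339, 0.0809]
eef_rot: [0.026, 1.0, -0.0, 0.001]
ft_force: [6.3, -0.6, 4.4]
width: 0.024
```

```bash
python3 - <<'E'
from h import *
c=cam("wrist"); crop(c,150,350,80,280,4,"p.png")
gopack(0,28,16,0)
print(monitor.read_state()["ft_force"])
E
```

```text
tcp [0.5145 0.034  0.0807] t 25.93 shift [ 0.0012 -0.      0.0002] turn [-0.      0.0005  0.    ] rows>= 0.020105193700820888
[ 6.2582 -1.6628  3.358 ]
```

View pics/p.png

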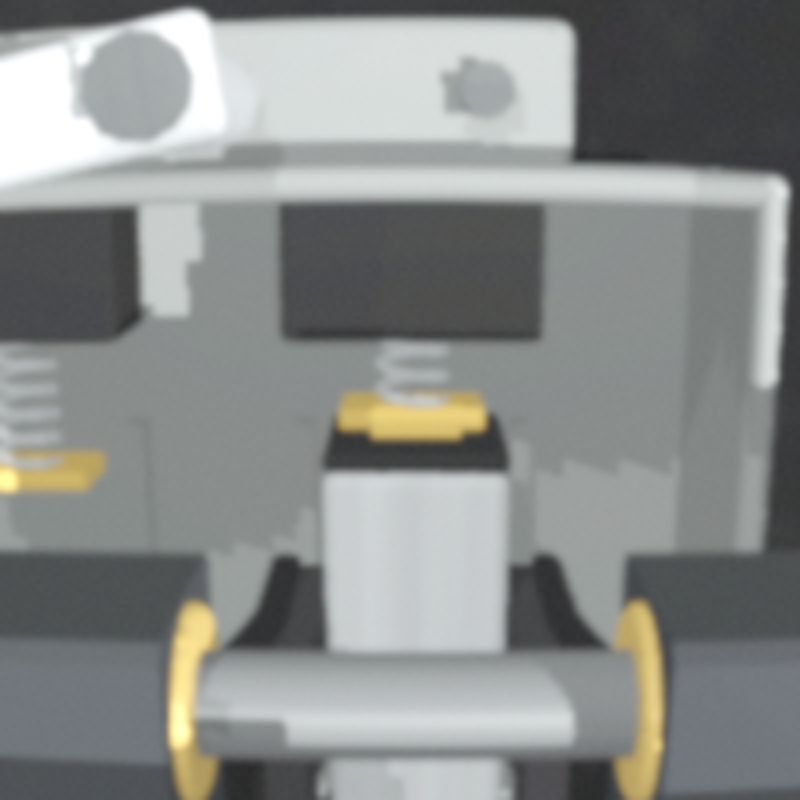

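>>> drive_tool:
  plan:
    - {"x":0,"y":0,"z":0.001,"rx":0,"ry":0,"rz":0,"fingers":0.1}
    - {"x":0,"y":0,"z":0.001,"rx":0,"ry":0,"rz":0,"fingers":0.4}
    - {"x":0,"y":0,"z":0.001,"rx":0,"ry":0,"rz":0,"fingers":0.4}
    - {"x":0,"y":0,"z":0.001,"rx":0,"ry":0,"rz":0,"fingers":0.4}
    - {"x":0.0,"y":0,"z":-0.02,"rx":0,"ry":0,"rz":0,"fingers":0.4}
    - {"x":0.02,"y":0.03,"z":-0.07,"rx":0,"ry":0,"rz":0,"fingers":0.4}
    - {"x":0.06,"y":0.07,"z":-0.12,"rx":0,"ry":0,"rz":0,"fingers":0.4}
    - {"x":0.07,"y":0.1,"z":-0.16,"rx":0,"ry":0,"rz":0,"fingers":0.4}
    - {"x":0.08,"y":0.13,"z":-0.18,"rx":0,"ry":0,"rz":0,"fingers":0.45}
    - {"x":0.08,"y":0.14,"z":-0.18,"rx":0,"ry":0,"rz":0,"fingers":0.45}
    - {"x":0.08,"y":0.14,"z":-0.18,"rx":0,"ry":0,"rz":0,"fingers":0.45}
  squeeze: 40

```text
time: 27.3
ee_pos: [0.4414, 0.1775, 0.2586]
eef_rot: [0.026, 1.0, -0.001, -0.001]
ft_force: [-0.2, 0.1, -0.5]
width: 0.0391
```

```bash
python3 - <<'E'
from h import *
c=cam("wrist","q.png"); P=wcloud(c); packs(c,P)
packs(c,P,lo=.022,hi=.034,box=(.46,.56,-.055,.07)); print(bxw(.003,.028,0),bxw(.003,-.028,0))
s=monitor.read_state();print(s["ee_pos"],s["width"])
crop(c,20,300,120,300,2.8,"q2.png")
go([.4013,.2105,.079],tool(np.radians(6.0)))
E
```

```text
px 281 141 xy 401.0 210.7 LxW 61.9 24.3 ang 6.4 z 26.8 n 1212
[0.5175 0.0338 0.    ] [ 0.5145 -0.0221  0.    ]
[0.4415 0.1767 0.2584] 0.03899212431955999
t 27.35 shift [0.0414 0.0321 0.1794] turn [-0.0004 -0.0004 -0.0251] rows>= 2.9906556093944614
```

View pics/q2.png

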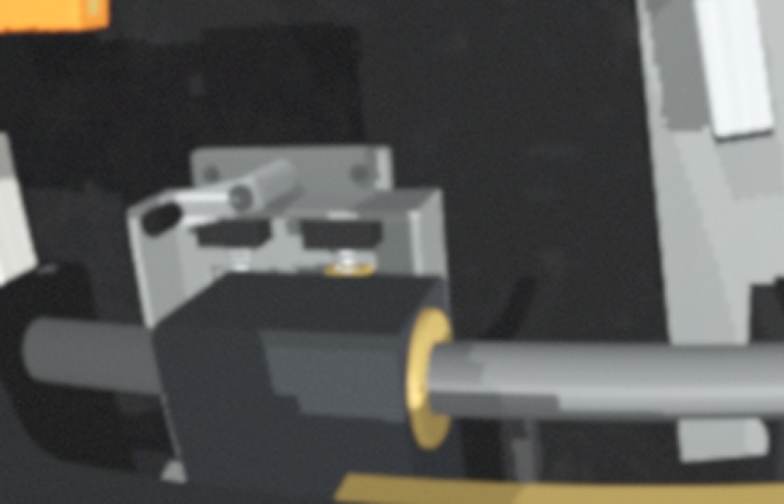

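>>> drive_tool:
  plan:
    - {"x":0.02,"y":0.016,"z":0.03,"rx":0,"ry":0,"rz":-0.015,"fingers":0.5}
    - {"x":0.0414,"y":0.032,"z":0.07,"rx":0,"ry":0,"rz":-0.0255,"fingers":0.5}
    - {"x":0.0414,"y":0.032,"z":0.11,"rx":0,"ry":0,"rz":-0.0255,"fingers":0.5}
    - {"x":0.0414,"y":0.032,"z":0.15,"rx":0,"ry":0,"rz":-0.0255,"fingers":0.5}
    - {"x":0.0414,"y":0.032,"z":0.175,"rx":0,"ry":0,"rz":-0.0255,"fingers":0.5}
    - {"x":0.0414,"y":0.032,"z":0.179,"rx":0,"ry":0,"rz":-0.0255,"fingers":0.5}
    - {"x":0.0414,"y":0.032,"z":0.179,"rx":0,"ry":0,"rz":-0.0255,"fingers":0.5}
    - {"x":0.0414,"y":0.032,"z":0.179,"rx":0,"ry":0,"rz":-0.0255,"fingers":0.1}
    - {"x":0.0414,"y":0.032,"z":0.179,"rx":0,"ry":0,"rz":-0.0255,"fingers":0.1}
    - {"x":0.0414,"y":0.032,"z":0.179,"rx":0,"ry":0,"rz":-0.0255,"fingers":0.1}
    - {"x":0.0414,"y":0.032,"z":0.179,"rx":0,"ry":0,"rz":-0.0255,"fingers":0.1}
  squeeze: 40

```text
time: 28.72
ee_pos: [0.402, 0.2119, 0.0813]
eef_rot: [-0.054, 0.999, -0.0, -0.0]
ft_force: [-0.5, -1.6, 6.3]
width: 0.0234
```

```bash
python3 - <<'E'
from h import *
s=monitor.read_state();print(s["ee_pos"],s["width"],s["ft_force"])
gopack(12.8,-28,86.6,15)
c=cam("side"); P=cloud(c); packs(c,P,lo=.02,hi=.036,box=(.465,.57,-.06,.075)); crop(c,190,310,170,290,6,"r.png"); 
E
```

```text
[0.402  0.2119 0.0813] 0.023439023436426024 [-0.5493 -1.5982  6.3351]
tcp [ 0.5076 -0.0218  0.1491] t 28.73 shift [-0.0797 -0.2437 -0.0678] turn [ 0.0033 -0.0416  0.0254] rows>= 4.244068966279791
px 238 248 xy 530.7 33.7 LxW 37.5 25.6 ang -2.9 z 27.5 n 98
```

View pics/r.png

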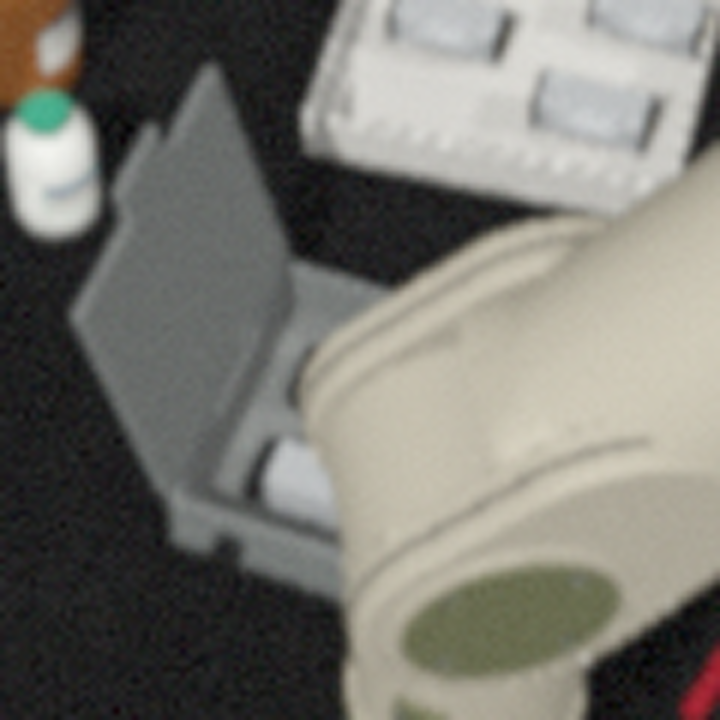

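>>> drive_tool:
  plan:
    - {"x":0,"y":0,"z":-0.03,"rx":0,"ry":0,"rz":0,"fingers":0.1}
    - {"x":0,"y":0,"z":-0.07,"rx":0,"ry":0,"rz":0,"fingers":0.1}
    - {"x":-0.01,"y":-0.04,"z":-0.1,"rx":0,"ry":-0.01,"rz":0.005,"fingers":0.1}
    - {"x":-0.02,"y":-0.09,"z":-0.1,"rx":0,"ry":-0.02,"rz":0.01,"fingers":0.1}
    - {"x":-0.04,"y":-0.14,"z":-0.1,"rx":0.0033,"ry":-0.03,"rz":0.02,"fingers":0.1}
    - {"x":-0.06,"y":-0.19,"z":-0.1,"rx":0.0033,"ry":-0.0416,"rz":0.0254,"fingers":0.1}
    - {"x":-0.075,"y":-0.23,"z":-0.1,"rx":0.0033,"ry":-0.0416,"rz":0.0254,"fingers":0.1}
    - {"x":-0.0797,"y":-0.242,"z":-0.085,"rx":0.0033,"ry":-0.0416,"rz":0.0254,"fingers":0.1}
    - {"x":-0.0797,"y":-0.2437,"z":-0.07,"rx":0.0033,"ry":-0.0416,"rz":0.0254,"fingers":0.1}
    - {"x":-0.0797,"y":-0.2437,"z":-0.068,"rx":0.0033,"ry":-0.0416,"rz":0.0254,"fingers":0.1}
    - {"x":-0.0797,"y":-0.2437,"z":-0.068,"rx":0.0033,"ry":-0.0416,"rz":0.0254,"fingers":0.1}
  squeeze: 40

```text
time: 30.15
ee_pos: [0.507, -0.0209, 0.1487]
eef_rot: [0.025, 0.991, -0.004, 0.13]
ft_force: [-0.5, 0.6, -0.8]
width: 0.0239
```

```bash
sed -i 's/^BX=.*/BX=np.array([.513,.006]); BY=np.radians(-3.0); UP=.0663; DX=0.8/' h.py; python3 - <<'E'
from h import *
s=monitor.read_state();print(s["ee_pos"],s["width"],s["ft_force"])
c=cam("wrist"); crop(c,150,350,80,280,4,"s.png")
gopack(12.8,-28,26.6,15)
gopack(-3.2,-28,26.6,15)
E
```

```text
[ 0.507  -0.0209  0.1487] 0.02390781631276987 [-0.4538  0.58   -0.7624]
tcp [ 0.508  -0.0218  0.0908] t 30.20 shift [ 0.0143 -0.0008  0.0564] turn [ 0.     -0.0001  0.0002] rows>= 0.9313293323661146
tcp [ 0.492  -0.0209  0.0908] t 30.20 shift [ 0.0298 -0.0007  0.0523] turn [ 0.     -0.0001  0.0002] rows>= 0.9628795237660134
```

View pics/s.png

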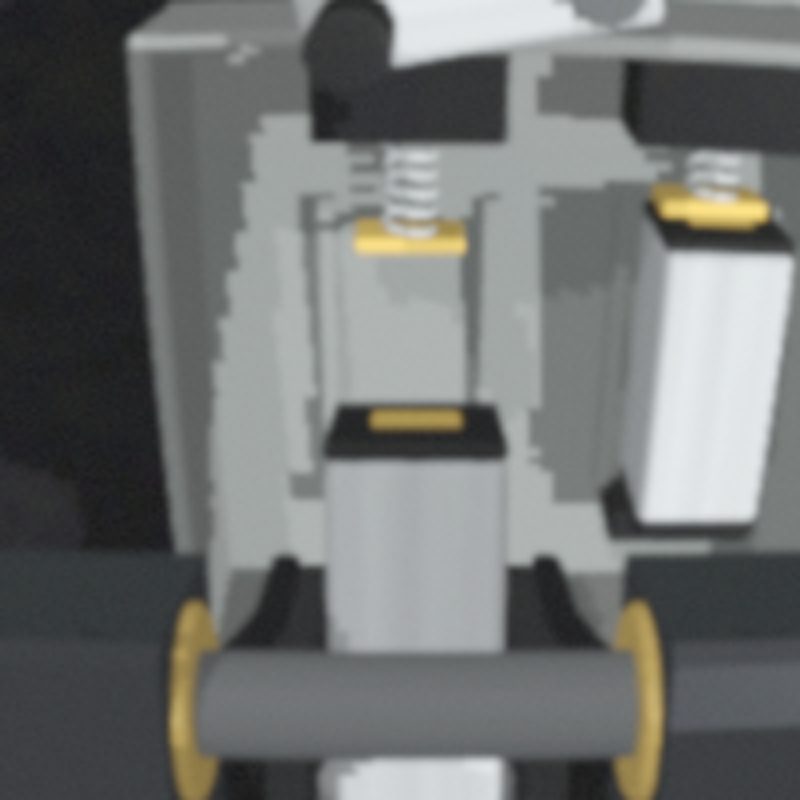

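>>> drive_tool:
  plan:
    - {"x":0.005,"y":-0.0008,"z":0.02,"rx":0,"ry":0,"rz":0,"fingers":0.1}
    - {"x":0.01,"y":-0.0008,"z":0.04,"rx":0,"ry":0,"rz":0,"fingers":0.1}
    - {"x":0.0143,"y":-0.0008,"z":0.0564,"rx":0,"ry":0,"rz":0,"fingers":0.1}
    - {"x":0.0143,"y":-0.0008,"z":0.0564,"rx":0,"ry":0,"rz":0,"fingers":0.1}
    - {"x":0.02,"y":-0.0008,"z":0.055,"rx":0,"ry":0,"rz":0,"fingers":0.1}
    - {"x":0.025,"y":-0.0007,"z":0.0536,"rx":0,"ry":0,"rz":0,"fingers":0.1}
    - {"x":0.03,"y":-0.0007,"z":0.0523,"rx":0,"ry":0,"rz":0,"fingers":0.1}
    - {"x":0.03,"y":-0.0007,"z":0.0523,"rx":0,"ry":0,"rz":0,"fingers":0.1}
    - {"x":0.03,"y":-0.0007,"z":0.0523,"rx":0,"ry":0,"rz":0,"fingers":0.1}
  squeeze: 40

```text
time: 31.32
ee_pos: [0.4929, -0.0216, 0.0916]
eef_rot: [0.026, 0.991, -0.003, 0.132]
ft_force: [6.3, -0.3, -1.7]
width: 0.0241
```

```bash
python3 - <<'E'
from h import *
c=cam("wrist"); crop(c,150,350,80,280,4,"t.png")
gopack(-3.2,-28,26.6,15)
gopack(-1.5,-28,21,7.5)
gopack(0,-28,16,0)
E
```

```text
tcp [ 0.492  -0.0209  0.0908] t 31.38 shift [0.0012 0.0006 0.0005] turn [0.     0.0004 0.    ] rows>= 0.022336999322465474
tcp [ 0.5022 -0.0215  0.0868] t 31.38 shift [-0.0077  0.0006  0.0071] turn [0.     0.0212 0.    ] rows>= 0.7145103984303648
tcp [ 0.5123 -0.022   0.0823] t 31.38 shift [-0.0163  0.0006  0.0141] turn [0.     0.0421 0.    ] rows>= 1.415444526696124
```

View pics/t.png

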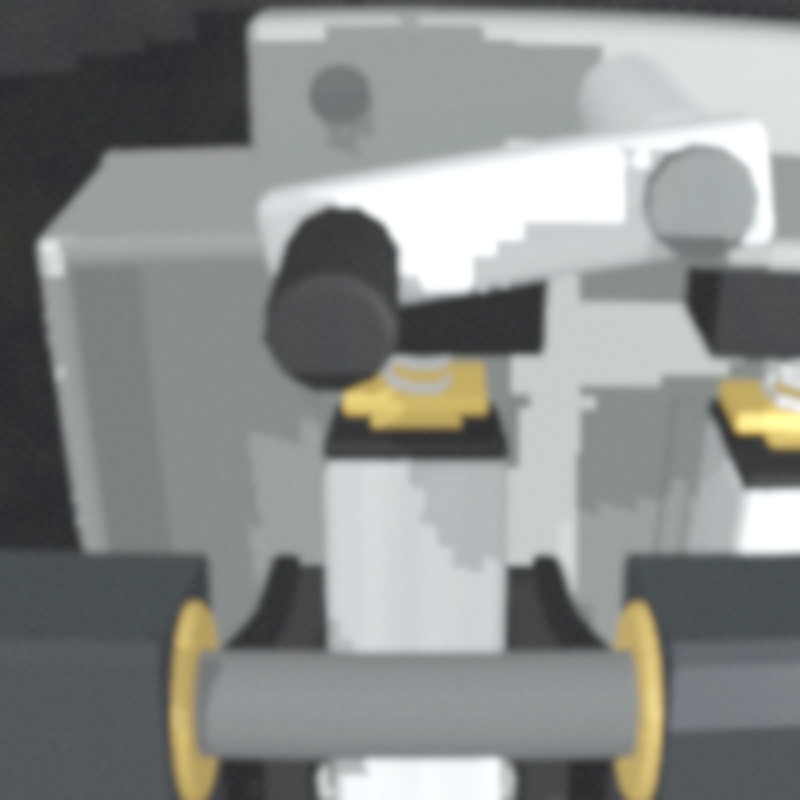

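>>> drive_tool:
  plan:
    - {"x":-0.0044,"y":0.0003,"z":0.0033,"rx":0,"ry":0.0104,"rz":0,"fingers":0.1}
    - {"x":-0.0088,"y":0.0003,"z":0.0067,"rx":0,"ry":0.021,"rz":0,"fingers":0.1}
    - {"x":-0.013,"y":0.0003,"z":0.0104,"rx":0,"ry":0.0315,"rz":0,"fingers":0.1}
    - {"x":-0.0174,"y":0.0003,"z":0.0138,"rx":0,"ry":0.0417,"rz":0,"fingers":0.1}
    - {"x":-0.0174,"y":0.0003,"z":0.0138,"rx":0,"ry":0.0417,"rz":0,"fingers":0.1}
    - {"x":-0.0174,"y":0.0003,"z":0.0145,"rx":0,"ry":0.0417,"rz":0,"fingers":0.1}
    - {"x":-0.0174,"y":0.0003,"z":0.0145,"rx":0,"ry":0.0417,"rz":0,"fingers":0.1}
  squeeze: 40

```text
time: 32.25
ee_pos: [0.514, -0.0224, 0.0824]
eef_rot: [0.026, 1.0, -0.0, 0.002]
ft_force: [5.9, -0.6, 2.2]
width: 0.0233
```

```bash
python3 - <<'E'
from h import *
c=cam("wrist"); crop(c,150,350,80,280,4,"v.png")
gopack(0,-28,16,0)
E
```

```text
tcp [ 0.5123 -0.022   0.0823] t 32.30 shift [0.0016 0.0003 0.0001] turn [-0.      0.0005  0.    ] rows>= 0.026436575050013258
```

View pics/v.png

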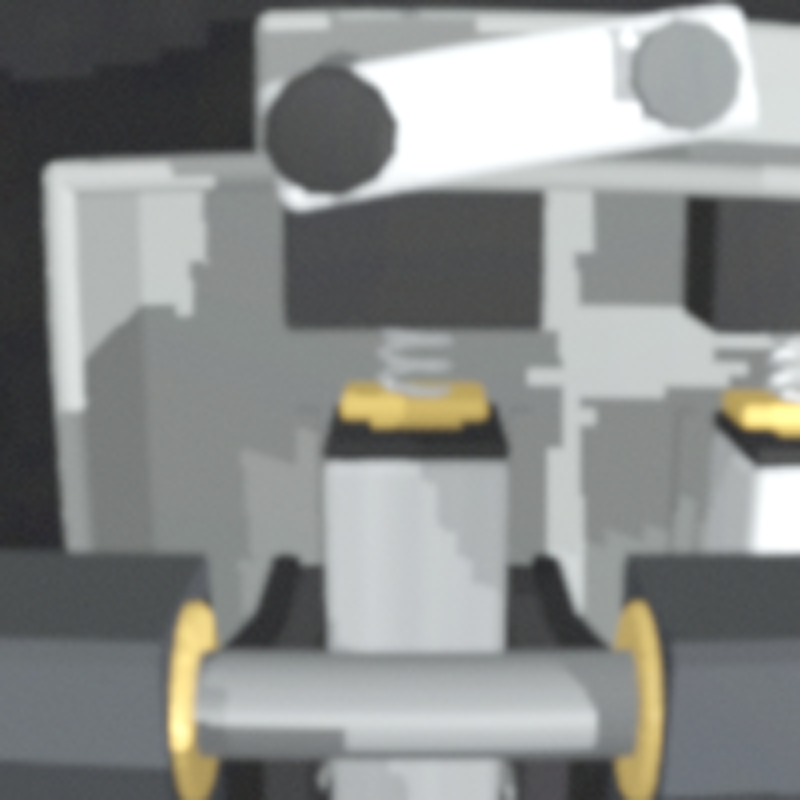

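>>> drive_tool:
  plan:
    - {"x":0,"y":0,"z":0.001,"rx":0,"ry":0,"rz":0,"fingers":0.1}
    - {"x":0,"y":0,"z":0.001,"rx":0,"ry":0,"rz":0,"fingers":0.4}
    - {"x":0,"y":0,"z":0.001,"rx":0,"ry":0,"rz":0,"fingers":0.4}
    - {"x":0,"y":0,"z":0.001,"rx":0,"ry":0,"rz":0,"fingers":0.4}
    - {"x":0.0,"y":0,"z":-0.02,"rx":0,"ry":0,"rz":0,"fingers":0.4}
    - {"x":0.0,"y":0.01,"z":-0.07,"rx":0,"ry":0,"rz":0,"fingers":0.4}
    - {"x":0.01,"y":0.02,"z":-0.12,"rx":0,"ry":0,"rz":0,"fingers":0.4}
    - {"x":0.02,"y":0.03,"z":-0.17,"rx":0,"ry":0,"rz":0,"fingers":0.2}
    - {"x":0.02,"y":0.03,"z":-0.2,"rx":0,"ry":0,"rz":0,"fingers":0}
    - {"x":0.02,"y":0.03,"z":-0.21,"rx":0,"ry":0,"rz":0,"fingers":0}
    - {"x":0.02,"y":0.03,"z":-0.21,"rx":0,"ry":0,"rz":0,"fingers":0}
  squeeze: 30

```text
time: 33.67
ee_pos: [0.4941, 0.0085, 0.2905]
eef_rot: [0.026, 1.0, -0.0, -0.001]
ft_force: [-0.5, 0.4, -0.9]
width: 0.0042
```

```bash
python3 - <<'E'
from h import *
c=cam("wrist"); P=wcloud(c); crop(c,150,350,80,280,4,"w.png")
np.savez("w.npz",**{k:np.array(v) for k,v in c.items()})
packs(c,P,lo=.0235,hi=.034,box=(.46,.56,-.055,.075)); print(bxw(.003,.028,0),bxw(.003,-.028,0))
s=monitor.read_state();print(s["ee_pos"],s["width"])
ct=cam("top"); Pt=cloud(ct);packs(ct,Pt,lo=.0235,hi=.034,box=(.46,.56,-.055,.075))
cs=cam("side"); Ps=cloud(cs);packs(cs,Ps,lo=.0235,hi=.034,box=(.46,.56,-.055,.075))
# lid plane
for n,C,Q in [("side",cs,Ps),("top",ct,Pt)]:
    m=(Q[...,2]>.07)&(Q[...,2]<.2)&(Q[...,0]>.55)&(Q[...,0]<.65)&(np.abs(Q[...,1])<.08)&(C["depth"]>0)
    q=Q[m]; q2=q-q.mean(0); n_=np.linalg.svd(q2,full_matrices=False)[2][2]; print(n,len(q),n_, q.min(0),q.max(0), q[q[:,2].argmax()])
crop(cs,190,310,170,290,6,"w2.png")
E
```

```text
px 229 189 xy 513.5 -21.7 LxW 61.6 23.9 ang -3.7 z 27.6 n 953
px 275 189 xy 516.5 34.7 LxW 61.8 24.2 ang -3.2 z 27.8 n 941
[0.5175 0.0338 0.    ] [ 0.5145 -0.0221  0.    ]
[0.4938 0.0085 0.2898] 0.003065668865110928
px 251 233 xy 515.6 -21.7 LxW 61.8 27.4 ang -5.8 z 28.4 n 161
px 244 249 xy 519.7 34.0 LxW 65.7 24.9 ang -2.9 z 27.8 n 170
side 1010 [-0.9657  0.0546  0.254 ] [ 0.582  -0.0739  0.07  ] [0.6192 0.0758 0.1941] [0.6158 0.0141 0.1941]
top 261 [-0.9645  0.0527  0.2588] [ 0.5797 -0.0734  0.07  ] [0.6156 0.073  0.1904] [ 0.612  -0.0182  0.1904]
```

View pics/w.png

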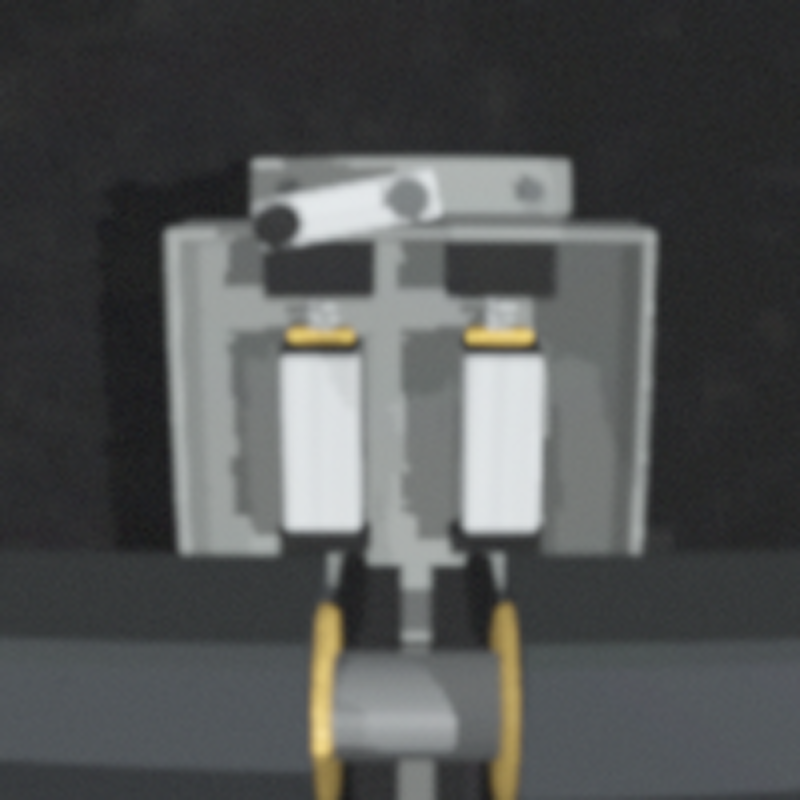

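View pics/w2.png

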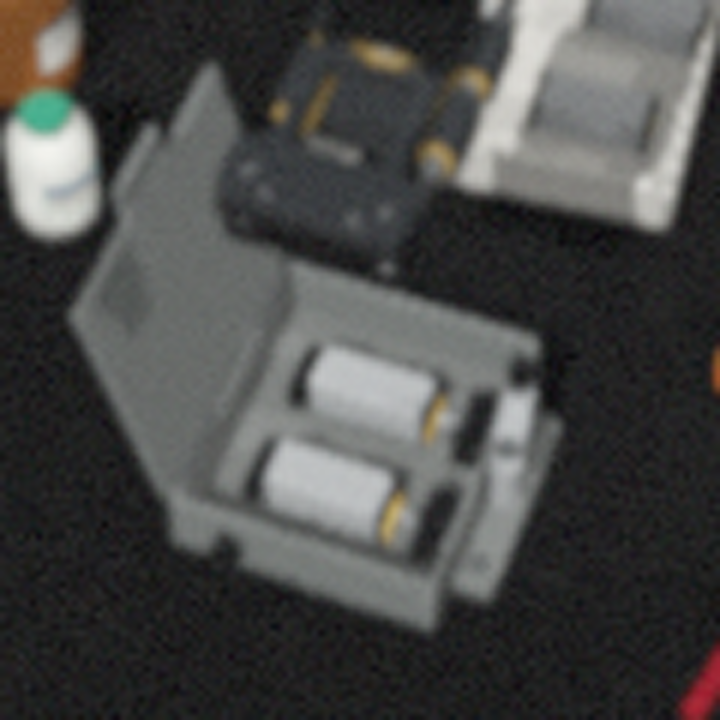

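Both packs are home: tops at about 27.7 mm, within about 2 mm of the bay centres, angles within 1°. The lid stands at about 1.83 rad. Next I go behind the lid with closed fingers.

>>> drive_tool:
  plan:
    - {"x":-0.03,"y":-0.0015,"z":-0.01,"rx":0,"ry":0,"rz":0,"fingers":0}
    - {"x":-0.07,"y":-0.0015,"z":-0.01,"rx":0,"ry":0,"rz":0,"fingers":0}
    - {"x":-0.11,"y":-0.0015,"z":-0.01,"rx":0,"ry":0,"rz":0,"fingers":0}
    - {"x":-0.14,"y":-0.0015,"z":-0.01,"rx":0,"ry":0,"rz":0,"fingers":0}
    - {"x":-0.152,"y":-0.0015,"z":0,"rx":0,"ry":0,"rz":0,"fingers":0}
    - {"x":-0.152,"y":-0.0015,"z":0.02,"rx":0,"ry":0,"rz":0,"fingers":0}
    - {"x":-0.152,"y":-0.0015,"z":0.04,"rx":0,"ry":0,"rz":0,"fingers":0}
    - {"x":-0.152,"y":-0.0015,"z":0.06,"rx":0,"ry":0,"rz":0,"fingers":0}
    - {"x":-0.152,"y":-0.0015,"z":0.062,"rx":0,"ry":0,"rz":0,"fingers":0}
    - {"x":-0.152,"y":-0.0015,"z":0.062,"rx":0,"ry":0,"rz":0,"fingers":0}
  squeeze: 20

```text
time: 35.08
ee_pos: [0.6459, -0.0009, 0.2292]
eef_rot: [0.026, 1.0, -0.0, -0.0]
ft_force: [0.8, -0.0, 0.3]
width: 0.0002
```

```bash
python3 - <<'E'
from h import *
s=monitor.read_state();p=s["ee_pos"];print(p,s["ft_force"], "box",R.from_euler('z',-BY).apply(np.append(p[:2]-BX,0))*1000)
c=dict(np.load("w.npz"));P=wcloud(c)
m=(P[...,2]>.065)&(P[...,2]<.076)&(P[...,0]>.4)&(P[...,0]<.47)&(np.abs(P[...,1])<.08)&(c["depth"]>0);q=P[m].mean(0)
print("knob top",q,m.sum(),"box",R.from_euler('z',-BY).apply(np.append(q[:2]-BX,0))*1000)
m=(P[...,2]>.046)&(P[...,2]<.056)&(P[...,0]>.4)&(P[...,0]<.47)&(np.abs(P[...,1])<.08)&(c["depth"]>0);print("arm",cv2.minAreaRect((P[m][:,:2]*1000).astype(np.float32)))
cs=cam("side"); crop(cs,170,310,150,290,5,"x.png")
E
```

```text
[ 0.6459 -0.0009  0.2292] [ 0.77   -0.0449  0.2971] box [133.0413   0.101    0.    ]
knob top [ 0.4432 -0.0248  0.0705] 107 box [-68.1326 -34.4545   0.    ]
arm ((440.823974609375, -7.399959564208984), (14.689157485961914, 51.626075744628906), 7.945058345794678)
```

View pics/x.png

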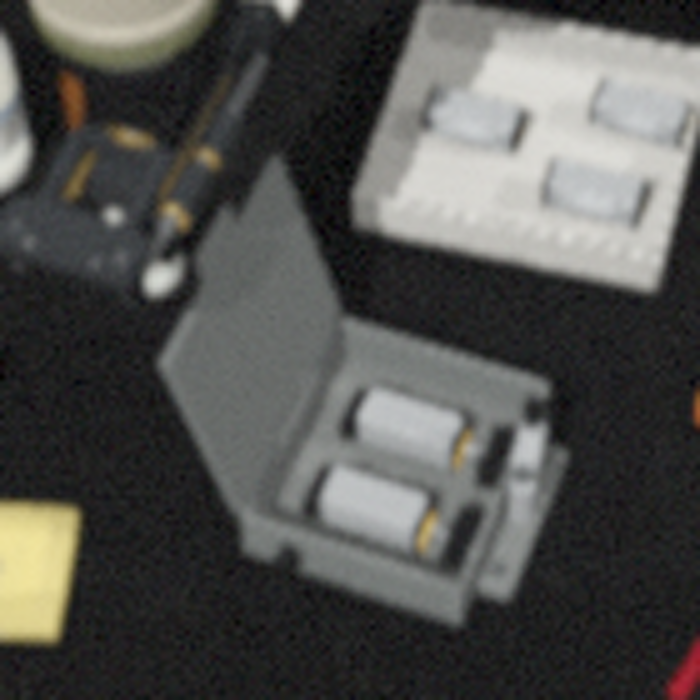

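```bash
python3 - <<'E'
from h import *
c=dict(np.load("w.npz"));P=wcloud(c)
inv=lambda p: R.from_euler('z',-BY).apply(np.asarray(p)-[BX[0],BX[1],0])*1000
for v in range(118,142,2): print(v,[tuple(np.round(inv(P[v,u])).astype(int)) for u in (215,219,225,232,240,246,252,258,265,275,285)])
for n in ["top","side"]:
    k=cam(n);Q=cloud(k);m=(Q[...,2]>.043)&(Q[...,2]<.058)&(Q[...,0]>.4)&(Q[...,0]<.47)&(np.abs(Q[...,1])<.06)&(k["depth"]>0)
    print(n,m.sum(),np.round(np.array([inv(p) for p in Q[m]]))[:40].astype(int).tolist())
E
```

```text
118 [(np.int64(-87), np.int64(-47), np.int64(1)), (np.int64(-87), np.int64(-42), np.int64(1)), (np.int64(-87), np.int64(-34), np.int64(-1)), (np.int64(-87), np.int64(-25), np.int64(0)), (np.int64(-87), np.int64(-15), np.int64(-1)), (np.int64(-87), np.int64(-7), np.int64(1)), (np.int64(-87), np.int64(0), np.int64(-1)), (np.int64(-87), np.int64(8), np.int64(0)), (np.int64(-87), np.int64(17), np.int64(1)), (np.int64(-87), np.int64(30), np.int64(-1)), (np.int64(-87), np.int64(43), np.int64(-1))]
120 [(np.int64(-85), np.int64(-46), np.int64(9)), (np.int64(-84), np.int64(-41), np.int64(9)), (np.int64(-84), np.int64(-33), np.int64(9)), (np.int64(-84), np.int64(-24), np.int64(12)), (np.int64(-84), np.int64(-15), np.int64(9)), (np.int64(-84), np.int64(-7), np.int64(10)), (np.int64(-84), np.int64(0), np.int64(9)), (np.int64(-84), np.int64(8), np.int64(9)), (np.int64(-84), np.int64(17), np.int64(10)), (np.int64(-84), np.int64(29), np.int64(9)), (np.int64(-84), np.int64(42), np.int64(9))]
122 [(np.int64(-82), np.int64(-46), np.int64(9)), (np.int64(-82), np.int64(-41), np.int64(11)), (np.int64(-8
[... 5487 characters left out ...]
3], [-73, -32, 55], [-73, -35, 51], [-73, -39, 51]]
side 74 [[-44, -66, 45], [-59, -40, 50], [-60, -35, 53], [-62, -31, 55], [-67, -32, 56], [-72, -37, 52], [-62, -31, 50], [-64, -34, 46], [-68, -31, 53], [-70, -31, 54], [-72, -35, 50], [-64, -26, 53], [-66, -28, 50], [-68, -29, 51], [-71, -29, 53], [-73, -32, 49], [-60, -27, 44], [-64, -25, 49], [-66, -27, 47], [-69, -27, 49], [-72, -27, 51], [-73, -32, 44], [-63, -19, 53], [-65, -22, 48], [-67, -25, 46], [-70, -25, 48], [-73, -23, 53], [-64, -18, 49], [-66, -19, 48], [-69, -20, 50], [-72, -20, 51], [-74, -20, 52], [-68, -14, 51], [-70, -17, 49], [-72, -18, 49], [-74, -20, 47], [-66, -11, 50], [-69, -10, 53], [-70, -15, 47], [-74, -12, 53]]
```

```bash
python3 - <<'E'
from h import *
inv=lambda p: R.from_euler('z',-BY).apply(np.asarray(p)-[BX[0],BX[1],0])*1000
for f in ["f.npz","w.npz"]:
    c=dict(np.load(f));P=wcloud(c)
    m=(P[...,2]>.046)&(P[...,2]<.056)&(P[...,0]>.4)&(P[...,0]<.47)&(np.abs(P[...,1])<.08)&(c["depth"]>0);print(f,"arm",cv2.minAreaRect((P[m][:,:2]*1000).astype(np.float32)))
c=dict(np.load("f.npz"));P=wcloud(c)
# lid lip
for f,fn in [("ft.npz",cloud),("fs.npz",cloud)]:
    c=dict(np.load(f));Q=fn(c); m=(Q[...,2]>.174)&(Q[...,2]<.21)&(Q[...,0]>.58)&(Q[...,0]<.65)&(np.abs(Q[...,1])<.08)
    b=np.array([inv(p) for p in Q[m]]); print(f,m.sum(),b.min(0),b.max(0))
c=cam("top"); crop(c,185,255,140,230,7,"y.png")
E
```

```text
f.npz arm ((441.07208251953125, -7.272115707397461), (14.062949180603027, 52.145477294921875), 7.885964393615723)
w.npz arm ((440.823974609375, -7.399959564208984), (14.689157485961914, 51.626075744628906), 7.945058345794678)Traceback (most recent call last):
  File "<stdin>", line 10, in <module>
    return umr_minimum(a, axis, None, out, keepdims, initial, where)
ValueError: zero-size array to reduction operation minimum which has no identity
```

>>> drive_tool:
  plan:
    - {"x":0.015,"y":0,"z":0.0,"rx":0,"ry":0,"rz":0,"fingers":0}
    - {"x":0.035,"y":0,"z":0.002,"rx":0,"ry":0,"rz":0,"fingers":0}
    - {"x":0.0555,"y":0,"z":0.004,"rx":0,"ry":0,"rz":0,"fingers":0}
    - {"x":0.07,"y":0,"z":0.005,"rx":0,"ry":0,"rz":0,"fingers":0}
    - {"x":0.0854,"y":0,"z":0.006,"rx":0,"ry":0,"rz":0,"fingers":0}
    - {"x":0.1,"y":0,"z":0.011,"rx":0,"ry":0,"rz":0,"fingers":0}
    - {"x":0.1134,"y":0,"z":0.017,"rx":0,"ry":0,"rz":0,"fingers":0}
    - {"x":0.126,"y":0,"z":0.026,"rx":0,"ry":0,"rz":0,"fingers":0}
    - {"x":0.1377,"y":0,"z":0.035,"rx":0,"ry":0,"rz":0,"fingers":0}
    - {"x":0.1377,"y":0,"z":0.035,"rx":0,"ry":0,"rz":0,"fingers":0}
    - {"x":0.1377,"y":0,"z":0.035,"rx":0,"ry":0,"rz":0,"fingers":0}
  squeeze: 20

```text
time: 36.6
ee_pos: [0.5089, 0.0064, 0.1947]
eef_rot: [0.026, 1.0, -0.0, 0.0]
ft_force: [0.9, 0.1, -0.7]
width: 0.0004
```

```bash
python3 - <<'E'
from h import *
s=monitor.read_state();p=s["ee_pos"];print(p,s["ft_force"], "box",R.from_euler('z',-BY).apply(np.append(p[:2]-BX,0))*1000)
cs=cam("side"); crop(cs,170,310,150,290,5,"z.png")
c=cam("wrist","z2.png")
E
```

```text
[0.5089 0.0064 0.1947] [ 0.9014  0.084  -0.6923] box [-4.1085  0.1399  0.    ]
```

View pics/z.png

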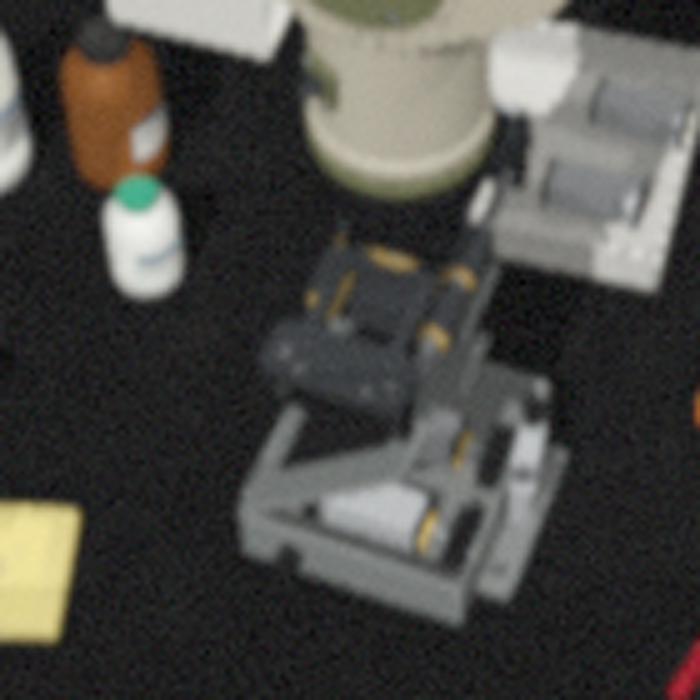

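View pics/z2.png

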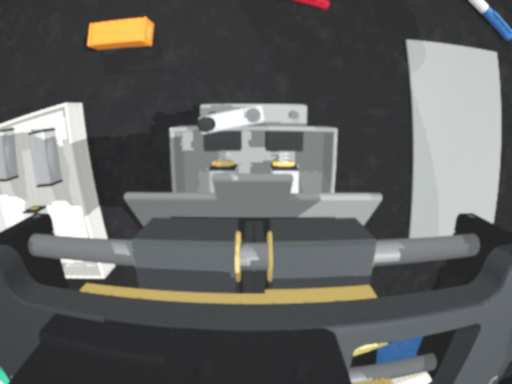

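>>> drive_tool:
  plan:
    - {"x":0.01,"y":0,"z":0.011,"rx":0,"ry":0,"rz":0,"fingers":0}
    - {"x":0.0189,"y":0,"z":0.023,"rx":0,"ry":0,"rz":0,"fingers":0}
    - {"x":0.026,"y":0,"z":0.037,"rx":0,"ry":0,"rz":0,"fingers":0}
    - {"x":0.031,"y":0,"z":0.0507,"rx":0,"ry":0,"rz":0,"fingers":0}
    - {"x":0.033,"y":0,"z":0.058,"rx":0,"ry":0,"rz":0,"fingers":0}
    - {"x":0.0343,"y":0,"z":0.064,"rx":0,"ry":0,"rz":0,"fingers":0}
    - {"x":0.0343,"y":0,"z":0.064,"rx":0,"ry":0,"rz":0,"fingers":0}
  squeeze: 20

```text
time: 37.58
ee_pos: [0.4738, 0.0081, 0.1297]
eef_rot: [0.026, 1.0, -0.0, -0.001]
ft_force: [0.4, -0.5, -0.4]
width: 0.0004
```

```bash
python3 - <<'E'
from h import *
s=monitor.read_state();p=s["ee_pos"];print(p,s["ft_force"], "box",R.from_euler('z',-BY).apply(np.append(p[:2]-BX,0))*1000)
c=cam("wrist"); crop(c,100,400,50,250,2.6,"za.png")
E
```

```text
[0.4738 0.0081 0.1297] [ 0.4229 -0.5173 -0.3595] box [-39.2394  -0.0012   0.    ]
```

View pics/za.png

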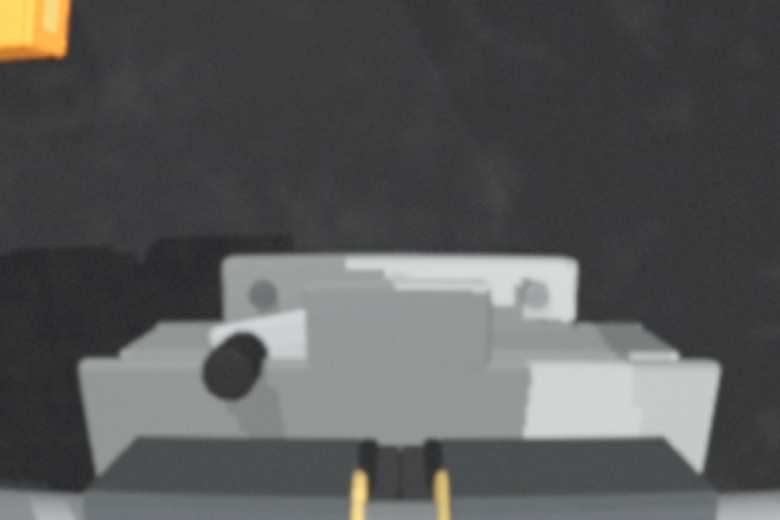

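>>> drive_tool:
  plan:
    - {"x":0.0005,"y":0,"z":0.006,"rx":0,"ry":0,"rz":0,"fingers":0}
    - {"x":0.001,"y":0,"z":0.012,"rx":0,"ry":0,"rz":0,"fingers":0}
    - {"x":0.001,"y":0,"z":0.016,"rx":0,"ry":0,"rz":0,"fingers":0}
    - {"x":0.001,"y":0,"z":0.018,"rx":0,"ry":0,"rz":0,"fingers":0}
    - {"x":0.001,"y":0,"z":0.018,"rx":0,"ry":0,"rz":0,"fingers":0}
    - {"x":0.001,"y":0,"z":0.018,"rx":0,"ry":0,"rz":0,"fingers":0}
  squeeze: 20

```text
time: 38.38
ee_pos: [0.4731, 0.0081, 0.1136]
eef_rot: [0.026, 1.0, 0.0, -0.001]
ft_force: [-12.4, 0.2, 33.0]
width: 0.0007
```

```bash
python3 - <<'E'
from h import *
s=monitor.read_state();p=s["ee_pos"];print(p,s["ft_force"], "box",R.from_euler('z',-BY).apply(np.append(p[:2]-BX,0))*1000)
c=cam("wrist"); crop(c,100,400,50,250,2.6,"zb.png");P=wcloud(c)
for v,u in [(190,150),(190,200),(190,300),(190,340),(165,256)]: print(P[v,u])
E
```

```text
[0.4731 0.0081 0.1136] [-12.361    0.2324  33.0451] box [-39.9762   0.0437   0.    ]
[ 0.442  -0.0507  0.0428]
[ 0.4419 -0.0188  0.0503]
[0.4466 0.0366 0.0434]
[0.4481 0.0607 0.0422]
[0.431  0.0124 0.0433]
```

View pics/zb.png

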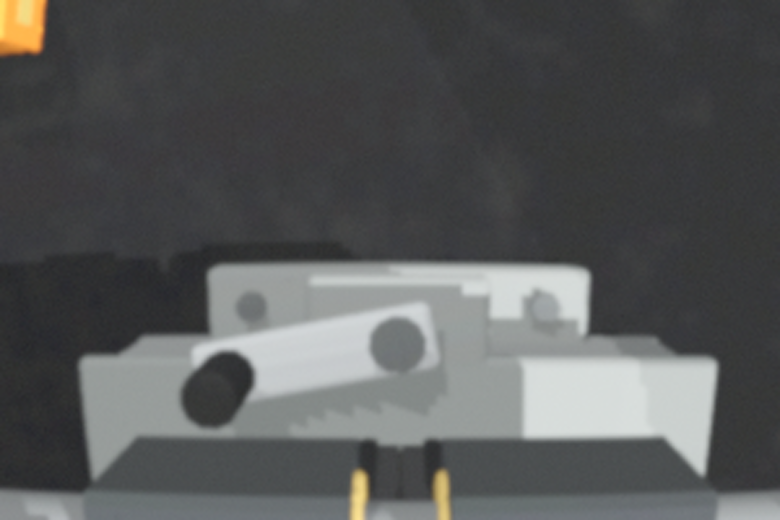

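>>> drive_tool:
  plan:
    - {"x":0,"y":0,"z":-0.01,"rx":0,"ry":0,"rz":0,"fingers":0}
    - {"x":0,"y":0,"z":-0.05,"rx":0,"ry":0,"rz":0,"fingers":0.35}
    - {"x":0.015,"y":-0.02,"z":-0.06,"rx":0,"ry":0,"rz":0,"fingers":0.35}
    - {"x":0.028,"y":-0.0348,"z":-0.06,"rx":0,"ry":0,"rz":0,"fingers":0.35}
    - {"x":0.028,"y":-0.0348,"z":-0.06,"rx":0,"ry":0,"rz":0,"fingers":0.35}
    - {"x":0.028,"y":-0.0348,"z":-0.06,"rx":0,"ry":0,"rz":0,"fingers":0.35}
  squeeze: 8

```text
time: 39.17
ee_pos: [0.4431, -0.0247, 0.1716]
eef_rot: [0.026, 1.0, -0.0, -0.001]
ft_force: [0.1, -0.0, -0.4]
width: 0.0298
```

```bash
python3 - <<'E'
from h import *
s=monitor.read_state();p=s["ee_pos"];print(p,s["ft_force"],s["width"], "box",R.from_euler('z',-BY).apply(np.append(p[:2]-BX,0))*1000)
c=cam("wrist"); crop(c,100,400,50,300,2.6,"zc.png");P=wcloud(c)
inv=lambda p: R.from_euler('z',-BY).apply(np.asarray(p)-[BX[0],BX[1],0])*1000
m=(P[...,2]>.064)&(P[...,2]<.078)&(P[...,0]>.41)&(P[...,0]<.47)&(np.abs(P[...,1])<.08)&(c["depth"]>0);print(m.sum(),inv(P[m].mean(0)) if m.sum() else 0)
Q=P[(P[...,2]>.03)&(P[...,2]<.055)&(P[...,0]>.44)&(P[...,0]<.6)&(np.abs(P[...,1])<.07)]; print(len(Q),np.median(Q[:,2]))
cs=cam("side");P=cloud(cs);Q=P[(P[...,2]>.03)&(P[...,2]<.055)&(P[...,0]>.45)&(P[...,0]<.57)&(P[...,1]<.075)&(P[...,1]>.03)]; print(len(Q), np.linalg.svd(Q-Q.mean(0),full_matrices=False)[2][2],np.median(Q[:,2]))
E
```

```text
[ 0.4431 -0.0247  0.1716] [ 0.1448 -0.0428 -0.4395] 0.02978601622383951 box [-68.1763 -34.316    0.    ]
254 [-68.9592 -35.2881  70.0919]
5111 0.044408867445354216
642 [-0.0035 -0.0728 -0.9973] 0.04475429694398525
```

View pics/zc.png

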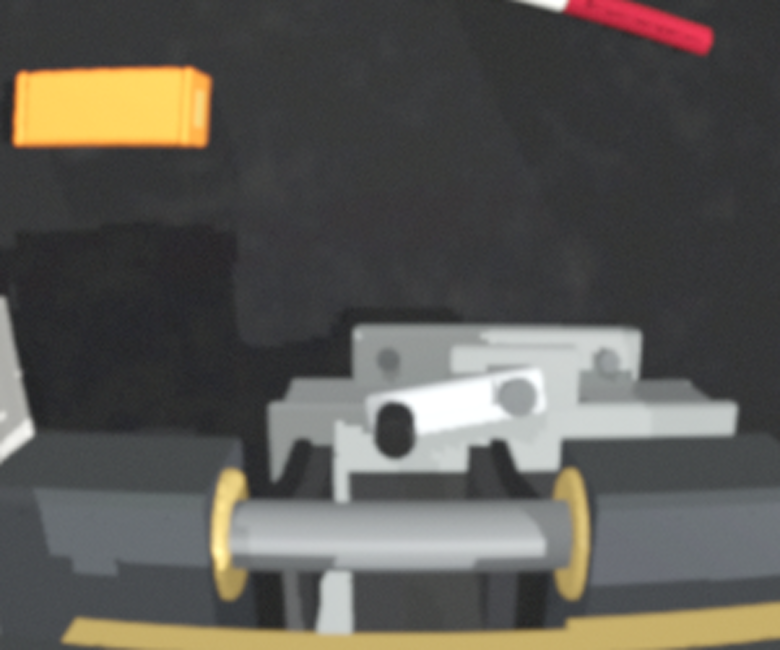

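>>> drive_tool:
  plan:
    - {"x":0.0008,"y":-0.0008,"z":0.02,"rx":0,"ry":0,"rz":0,"fingers":0.35}
    - {"x":0.0008,"y":-0.0008,"z":0.038,"rx":0,"ry":0,"rz":0,"fingers":0.35}
    - {"x":0.0008,"y":-0.0008,"z":0.0456,"rx":0,"ry":0,"rz":0,"fingers":0.35}
    - {"x":0.0008,"y":-0.0008,"z":0.0456,"rx":0,"ry":0,"rz":0,"fingers":0.35}
    - {"x":0.0008,"y":-0.0008,"z":0.0456,"rx":0,"ry":0,"rz":0,"fingers":0.05}
    - {"x":0.0008,"y":-0.0008,"z":0.0456,"rx":0,"ry":0,"rz":0,"fingers":0.05}
    - {"x":0.0008,"y":-0.0008,"z":0.0456,"rx":0,"ry":0,"rz":0,"fingers":0.05}
    - {"x":0.0008,"y":-0.0008,"z":0.0456,"rx":0,"ry":0,"rz":0,"fingers":0.05}
  squeeze: 8

```text
time: 40.28
ee_pos: [0.4426, -0.0262, 0.1268]
eef_rot: [0.026, 1.0, -0.0, -0.0]
ft_force: [0.7, -1.7, 3.1]
width: 0.0116
```

>>> drive_tool:
  plan:
    - {"x":-0.0087,"y":0.0029,"z":0,"rx":0,"ry":0,"rz":0,"fingers":0.05}
    - {"x":-0.0164,"y":0.0076,"z":0,"rx":0,"ry":0,"rz":0,"fingers":0.05}
    - {"x":-0.0227,"y":0.014,"z":0,"rx":0,"ry":0,"rz":0,"fingers":0.05}
    - {"x":-0.0272,"y":0.0218,"z":0,"rx":0,"ry":0,"rz":0,"fingers":0.05}
    - {"x":-0.0296,"y":0.0304,"z":0,"rx":0,"ry":0,"rz":0,"fingers":0.05}
    - {"x":-0.03,"y":0.0358,"z":0,"rx":0,"ry":0,"rz":0,"fingers":0.05}
    - {"x":-0.03,"y":0.037,"z":0,"rx":0,"ry":0,"rz":0,"fingers":0.05}
    - {"x":-0.03,"y":0.037,"z":0,"rx":0,"ry":0,"rz":0,"fingers":0.05}
    - {"x":-0.03,"y":0.037,"z":0,"rx":0,"ry":0,"rz":0,"fingers":0.05}
  squeeze: 8

```text
time: 41.4
ee_pos: [0.4754, 0.0079, 0.127]
eef_rot: [0.027, 1.0, -0.001, 0.001]
ft_force: [4.4, -8.5, 2.3]
width: 0.0117
```

```bash
python3 - <<'E'
from h import *
s=monitor.read_state();p=s["ee_pos"];print(p,s["ft_force"],s["width"], "box",R.from_euler('z',-BY).apply(np.append(p[:2]-BX,0))*1000)
c=cam("wrist"); crop(c,100,400,50,300,2.6,"zd.png")
E
```

```text
[0.4754 0.0079 0.127 ] [ 4.395  -8.5027  2.2895] 0.01172588732946671 box [-37.6175  -0.0706   0.    ]
```

View pics/zd.png

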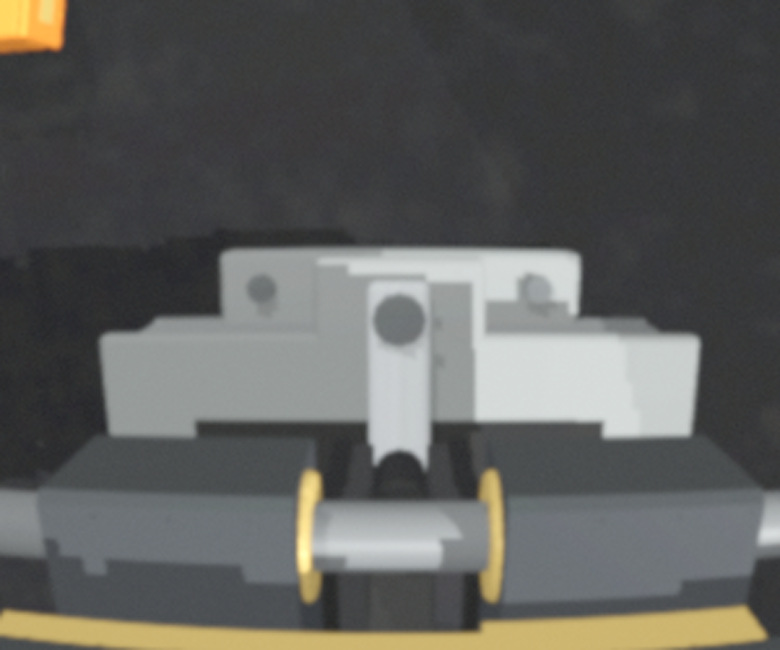

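>>> drive_tool:
  plan:
    - {"x":0,"y":-0.001,"z":0,"rx":0,"ry":0,"rz":0,"fingers":0.05}
    - {"x":0,"y":-0.001,"z":0,"rx":0,"ry":0,"rz":0,"fingers":0.35}
    - {"x":0,"y":-0.001,"z":0,"rx":0,"ry":0,"rz":0,"fingers":0.35}
    - {"x":0,"y":-0.001,"z":-0.01,"rx":0,"ry":0,"rz":0,"fingers":0.35}
    - {"x":0,"y":0,"z":-0.05,"rx":0,"ry":0,"rz":0,"fingers":0.35}
    - {"x":0,"y":0,"z":-0.1,"rx":0,"ry":0,"rz":0,"fingers":0.35}
    - {"x":0.02,"y":0,"z":-0.15,"rx":0,"ry":0,"rz":0,"fingers":0.35}
    - {"x":0.03,"y":0,"z":-0.17,"rx":0,"ry":0,"rz":0,"fingers":0.35}
    - {"x":0.03,"y":0,"z":-0.17,"rx":0,"ry":0,"rz":0,"fingers":0.35}
    - {"x":0.03,"y":0,"z":-0.17,"rx":0,"ry":0,"rz":0,"fingers":0.35}
  squeeze: 8

```text
time: 42.7
ee_pos: [0.4442, 0.0112, 0.2957]
eef_rot: [0.026, 1.0, -0.0, -0.001]
ft_force: [-0.0, 0.0, -0.1]
width: 0.0306
```

```bash
python3 - <<'E'
from h import *
c=cam("wrist","ze.png");P=wcloud(c)
inv=lambda p: R.from_euler('z',-BY).apply(np.asarray(p)-[BX[0],BX[1],0])*1000
m=(P[...,2]>.064)&(P[...,2]<.078)&(P[...,0]>.41)&(P[...,0]<.52)&(np.abs(P[...,1])<.08)&(c["depth"]>0);k=inv(P[m].mean(0));print("knob",m.sum(),k,"angle",np.arctan2(-(k[1]-.5),k[0]+75))
cs=cam("side","zf.png");P=cloud(cs)
Q=P[(P[...,2]>.03)&(P[...,2]<.055)&(P[...,0]>.47)&(P[...,0]<.57)&(np.abs(P[...,1])<.06)]; n=np.linalg.svd(Q-Q.mean(0),full_matrices=False)[2][2];print("lid",len(Q),n,np.median(Q[:,2]))
packs(cs,P,lo=.02,hi=.035,box=(.42,.595,-.335,-.18))
ct=cam("top","zg.png");packs(ct,cloud(ct),lo=.015,hi=.045,box=(.42,.6,-.335,-.18)); print(monitor.read_state()["ft_force"])
E
```

```text
knob 97 [-39.6022   0.1727  70.0908] angle 0.009246176497480383
lid 1263 [-0.0145  0.0031 -0.9999] 0.04510067227218428
px 259 170 xy 563.9 -253.6 LxW 31.2 28.8 ang -3.5 z 26.1 n 64
px 302 172 xy 435.3 -288.6 LxW 30.0 29.4 ang -87.0 z 25.9 n 63
px 290 186 xy 546.1 -253.4 LxW 59.2 30.0 ang 0.3 z 24.9 n 131
px 281 210 xy 460.6 -220.7 LxW 58.4 29.2 ang 1.4 z 24.9 n 135
px 300 213 xy 449.1 -292.2 LxW 55.0 26.2 ang 0.2 z 25.1 n 129
[-1.0449 -0.7006 -0.3942]
```

View pics/zf.png

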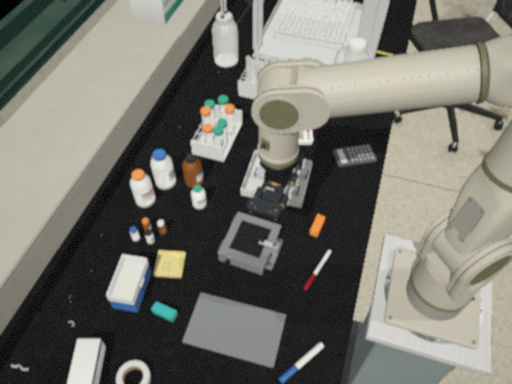

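View pics/ze.png

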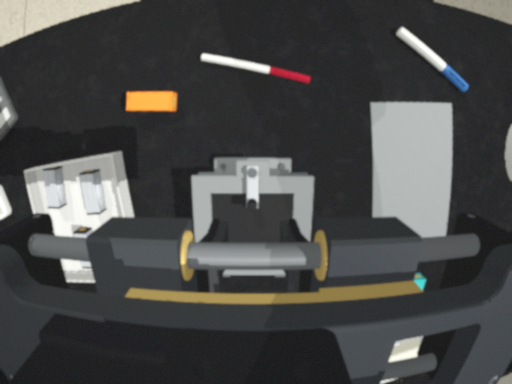

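```bash
python3 - <<'E'
from h import *
print(workorder.close_job())
E
```

```text
the job is handed in; nothing more can be done
None
```

I put the three swollen packs in the aluminium tray and loaded both straight packs into the bays. I then shut the lid, swung the latch over its lip and handed the job in at about 43 s. Handing in gives no verdict.

My last checks:
- **Straight packs:** before closing the lid, both lay with their tops at about 27.7 mm (28 expected). They were within about 2 mm and 1° of the bay poses.
- **Lid:** about 0.015 rad, with its face level at 44–45 mm.
- **Latch:** about 0.01 rad.
- **Swollen packs:** all three at rest inside the tray, and the mat empty. One read about 12 mm from its earlier position, either half hidden by the arm in that view or knocked aside; it is still well inside.
- **Robot:** clear of everything, with wrist force about zero.
- **Bystanders:** the small bottle was seen upright. The beaker was hidden by the arm in the final side picture, and I did not check it separately. The arm never worked near it.

Two things did not match expectations:
- The first move call was refused by validation before anything moved, so I resent it.
- From the measured positions, the latch arm seemed to overlap the lid's path by a few millimetres. The lid still closed past it with no sign of resistance.

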